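# Clamp the tin rocketship in the cam vice

### The arm

A 7-joint arm with a two-finger parallel gripper is mounted at the origin on the work surface. World frame = base frame: x ahead of the robot, y to its left, z up, the work surface at z = 0. Lengths are in m, angles in rad, forces in N, time in s.
With the tool pointing down it reaches from about 0.425 to 0.925 m from the base axis. Payload 6.8 kg.
Tool frame: the origin (TCP) lies on the centre line of the jaws, within the pads' length; the fingertips stand 17 mm ahead of it and the grasp point (between the pads) lies 2 mm behind it (nose_length is the distance from the TCP to the fingertips, in m); z points along the fingers, x is the direction in which the jaws open and shut, and the axes are right-handed (so a half turn about z gives the same grasp; the last joint's range is limited). The gripper opens to 85 mm and grips with 20 to 120 N. Pads are 22 mm wide; open, the fingers measure 114 mm over their backs; the gripper's body (76 mm by 85 mm) begins 54 mm behind the grasp point. The pads swing forward as they close: fully open they stand 13 mm farther back than shut.
Start: joints at [-1.312, 0.477, 0.022, 1.555, -0.011, 1.109, -0.083], TCP at [0.242, 0.63, 0.248] pointing down, gripper open.
Joint ranges: [-2.96, 2.96], [-0.34, 2.1], [-1.41, 1.46], [0.24, 2.44], [-1.37, 4.51], [0.17, 1.92], [-2.96, 2.96]. Speed limits (rad/s): [2.39, 2.39, 3.14, 3.14, 3.14, 3.14, 3.14].

### API

Orientations are given as a unit quaternion [w, x, y, z].
In Python, from station import * gives the robot as it stands.
- The arm moves only by the tool send_rows, never from a script. Its argument "commands" is a list of rows, each an object with "translation": the shift along the tool's x, y, z in m, a list of three; "rot": the turn, a rotation vector about the tool's x, y, z in degrees, a list of three; "grip": the finger opening in m, from 0 to 0.0854. In form: [{"translation": [tx, ty, tz], "rot": [rx, ry, rz], "grip": grip}, ...]. A call has exactly 5 rows; each row shifts and turns the commanded pose from where the row before left it, along the tool's axes as they then stand; what a row does not reach is not made up. A row lasts 1/12 s, in which the tool goes at most 41.7 mm and 7.16 degrees, less where a joint would pass 70% of its speed; a pose out of reach is approached as far as the arm can. A call with a gripper value outside its range is refused whole. The fingers move at their own pace and stop on an object; "force" is the grip in N (left out, the last holds). Time passes only in rows, so rows that do not move let the fingers close, or fill a call up. It gives the time, the measured TCP pose, the force and the opening at its end, in the units of the state.
- get_obs(): the state, without advancing time (a new reading comes with each control period).
- read_camera(name): name is "scene" or "top" or "wrist"; returns a dict with "pixels" (480x640x3 uint8, red, green, blue), "depth" (480x640 float32, m along the optical axis (not along the pixel's ray), 0 where there is no reading), "mtx" (3x3 intrinsics, pixels), "extrinsics" (4x4, takes a point from camera to world coordinates). Camera axes: x right, y up, looking along -z (the intrinsics and any distortion apply to the point x, -y, -z); pixel columns grow to the right and rows downward; lengths in m; the calibration is good to about 2 mm. A picture is of the moment at which its call begins.
- hand_in(): hands the job in, once; it reports no verdict.
The state is a dict: "t": time; "q": joint angles; "joint_vel": joint speeds; "joint_torque": joint torques, N m; "eef_pos": TCP position; "tool_rot": TCP orientation; "contact_force": force on the tool from outside, world axes, zero at the start; "torque": the same for the moment, N m; "gripper_width": opening from 0.0 (shut) to 1.0 (fully open).
Only numpy, scipy, OpenCV 4.12 (cv2) and the standard library are available. Lean on these libraries where they do the work, as an engineer would, in place of code of your own. Each camera call takes 0.05 s, during which the arm holds its last target.

### The job

Stand the silver tin rocketship upright in the nest of the green cam vice, its two fins pointing out sideways clear of both jaws, and let go of it; then turn the crank anticlockwise (seen from above) until you feel the follower come over the cam's nose and rest on the cam's flat dwell, so that the vice stays shut on the rocket by itself once the handle is let go. Work by feel: the crank can sit at a different angle on its shaft each time, and the cam must not be forced against the red stop pin that lies just past the flat. Leave the horse, dish, key and tweezers where they are.

Things in the scene. Friction and masses are not known exactly. Their poses are not given: they have to be found in the camera images.
- fixture: Green cam vice, fixed. Base plate 250 x 100 x 12 mm. Origin on the counter under the crank shaft; x runs from the shaft along the follower to the nest (plate: x -50 to 200, y +-50 mm), z up. Rod guide at x 63 to 85 mm, 44 mm high. Above the counter: cam 20 to 34 mm, its stop tab up to 43, crank arm 46 to 54 mm.
- nest (a point): Nest: point on the plate's top, 12 mm above the counter, 150 mm from the shaft, where the middle of the rocket's underside belongs when it touches the V jaw. Axes as the fixture. Fixed rubber V jaw beyond it (+x), 46 mm wide with its block, top 46 mm above the counter. Open, the vice leaves 8 mm play between moving jaw and rocket; its +-y sides are free. Shut, it is too narrow to load.
- crank_axis (a point): Point on the upright crank shaft's axis, 82 mm above the counter, level with handle_mid; it does not move. The crank is clamped on the camshaft differently each time, by +-46 degrees, so the cam's flat (yellow edge) comes to the follower anywhere from 85 to 205 degrees after the start, turning anticlockwise; its angle must be felt or seen. The stop pin is met a few degrees past the flat.
- handle_mid (a point): Middle of the crank's upright wooden handle: round post 18 mm thick, 55 to 99 mm above the counter, 55 mm from the shaft; spins on its pin, so it can be pinched from above and led round with the hand unturned. Starts 91 to 118 degrees anticlockwise of the fixture's x (from above), goes round by the side away from the nest. Clear of the rise it turns with under 2 N.
- follower (a joint): Travel of the flat-faced steel follower towards the nest, m: 0 open, about 0.014 on the flat and little more on the nose before it. On the rise its spring pushes back on the handle with up to about 10 N, fading to nothing at the cam's nose; past the nose the handle is pulled onward (1 to 3 N) onto the flat, where the cam stays when let go. Let go before the nose, it springs back.
- jaw: Moving rubber-faced jaw on the follower's end, 30 mm wide, 20 to 46 mm above the counter, face at fixture x = 123 mm when open; sprung on the follower by up to 12 mm (3 to 9 N). Its origin is the fixture's origin shifted by its travel; axes as the fixture.
- stop_pin: Red upright pin on the plate, 8 mm thick, 32 mm tall, 38 mm behind the shaft (fixture x = -38 mm); origin at its foot. A red tab on the cam meets it a few degrees past the flat. It bears 25 N at most, about 17 N at the handle.
- rocket_mid (a point): Centre line of the silver rocketship, 50 mm above its flat underside. Round body 38 mm thick, 70 mm tall, then a red nose cone to 99 mm; about 160 g. Two red fins 4 mm thick along its +-y, out to 33 mm, up to 27 mm high. Stands on the counter. Pinched about 58 mm up, fingers on the fin sides, it fits into the nest, fins along the fixture's +-y.
- horse: Cream tin horse on a 62 x 30 mm wooden board, 75 mm tall, loose on the counter; origin under its middle. To be left alone.
- dish: Copper parts dish, 90 mm wide, 28 mm tall, loose; origin under its middle. To be left alone.
- key: Brass clockwork key lying flat, 52 x 42 x 10 mm, loose. To be left alone.
- tweezers: Steel tweezers lying flat, 120 x 16 x 4 mm, loose. To be left alone.
Not all that is in view belongs to the job. What is shaped like the part that bears rocket_mid but purple or turquoise is not meant.

How it is judged:
On the way:
1. the rocket stands upright and released in the open nest, its fins clear of the jaws (horizontal distance between rocket_mid and nest below 0.012 m and z of rocket_mid in the frame of nest below 0.055 m and angle between rocket_mid's own z axis and vertical below 0.12 rad and angle between the y axis of rocket_mid and the y axis of nest, either way round below 0.4 rad and contact force between the fingers and rocket below 0.1 N and contact force between jaw and rocket below 1.5 N), for 0.2 s.
At the end, for the whole second after the job is handed in: Handle let go, the follower stays on the cam's flat (travel 12.5 to 15 mm, still), the jaw presses the rocket with over 2 N; the rocket stands upright (within 7 degrees) on the nest floor, within 6 mm of its middle, fins within 23 degrees of sideways, at rest (value of joint follower between 0.0125 and 0.015 m and velocity of joint follower between -0.003 and 0.003 m/s and contact force between jaw and rocket above 2 N and horizontal distance between rocket_mid and nest below 0.006 m and z of rocket_mid in the frame of nest below 0.055 m and angle between rocket_mid's own z axis and vertical below 0.12 rad and angle between the y axis of rocket_mid and the y axis of nest, either way round below 0.4 rad and linear speed of rocket below 0.02 m/s); the robot touches nothing.
It fails at once if the cam is forced against the stop pin with more than 25 N (contact force between stop_pin and anything else above 25 N).
It fails at once if a bystander is moved by more than 25 mm (distance of any of horse, dish, key, tweezers from where it was at the start of the episode above 0.025 m).
It also fails if it takes over 72 s, if anything falls off the work surface, if the arm or the gripper's body presses on something with over 40 N, if the wrist force passes 120 N, or if a joint passes its speed limit or range.

## Working session

There is one attempt and no reset: what is moved stays moved. The work goes in short steps, Python scripts to look and compute and a tool call to move; the robot and the scene stay as the last step left them, time stands still between calls to the robot, and variables do not carry over. Pictures are saved under pics/ and viewed, and the job is handed in when it is done.

Besides the shell and the picture viewer there is one more tool, called as name(argument=value, ...), one argument or row to a line, values as JSON. send_rows: Moves the arm, as the interface text tells. Its arguments: {"type":"object","properties":{"commands":{"type":"array","items":{"type":"object","properties":{"translation":{"type":"array","items":{"type":"number"}},"rot":{"type":"array","items":{"type":"number"}},"grip":{"type":"number"}}}},"force":{"type":"number"}},"required":["commands"]}

```bash
ls; mkdir -p pics; python3 - <<'E'
from station import *
import cv2,numpy as np
print(get_obs())
for n in ["scene","top","wrist"]:
    c=read_camera(n); cv2.imwrite(f"pics/{n}0.png",c["pixels"][:,:,::-1]); np.savez(f"{n}0.npz",**c); print(n,c["mtx"].tolist(),c["extrinsics"].round(3).tolist())
E
```

```text
pics
{'t': 0.0, 'q': array([-1.31209351,  0.47779009,  0.02233435,  1.55644407, -0.01150873,
        1.10923919, -0.08308638]), 'joint_vel': array([ 2.66390848e-04,  8.25904207e-04, -4.75676637e-04,  6.00112701e-04,
       -4.71148645e-04,  9.17369001e-06,  3.10683564e-04]), 'joint_torque': array([-1.76553658e-04, -5.96442676e+01,  1.60809137e+00, -2.81197232e+01,
        1.24973714e-02,  9.14697011e-03,  5.17239968e-06]), 'eef_pos': array([0.24188839, 0.62959296, 0.24733538]), 'tool_rot': array([ 5.44247181e-04,  8.24195955e-01,  5.66304034e-01, -6.86869747e-04]), 'contact_force': array([0.3739843 , 0.15111493, 0.90017567]), 'torque': array([0.04595594, 0.0255693 , 0.0173452 ]), 'gripper_width': 1.0026528548828717}
scene [[445.57483873329113, 0.0, 318.54455108625444], [0.0, 445.57483873329113, 241.34427828097432], [0.0, 0.0, 1.0]] [[-0.862, -0.437, 0.257, 0.775], [0.507, -0.733, 0.453, 0.486], [-0.01, 0.521, 0.854, 0.802], [0.0, 0.0, 0.0, 1.0]]
top [[525.9794708140057, 0.0, 317.85470534418687], [0.0, 525.9794708140057, 239.86851277933664], [0.0, 0.0, 1.0]] [[-0.026, 0.998, -0.056, 0.51], [-1.0, -0.026, -0.013, 0.095], [-0.015, 0.055, 0.998, 1.19], [0.0, 0.0, 0.0, 1.0]]
wrist [[378.7075262430251, 0.0, 320.6476293979374], [0.0, 378.7075262430251, 240.200429932039], [0.0, 0.0, 1.0]] [[0.36, -0.9, -0.246, 0.18], [0.933, 0.346, 0.098, 0.653], [-0.003, -0.264, 0.964, 0.373], [0.0, 0.0, 0.0, 1.0]]
```

View pics/scene0.png

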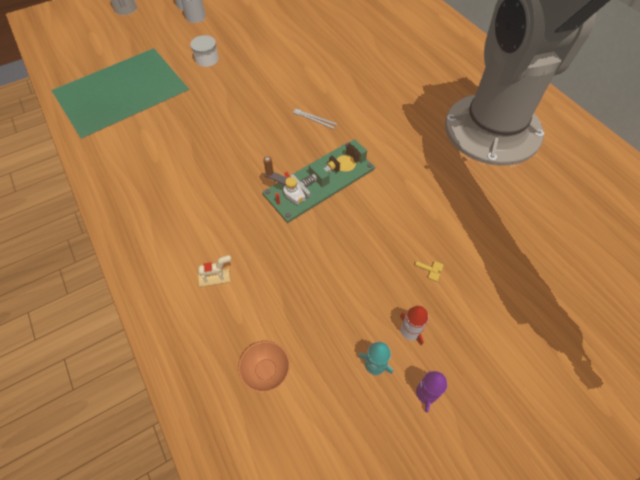

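View pics/top0.png

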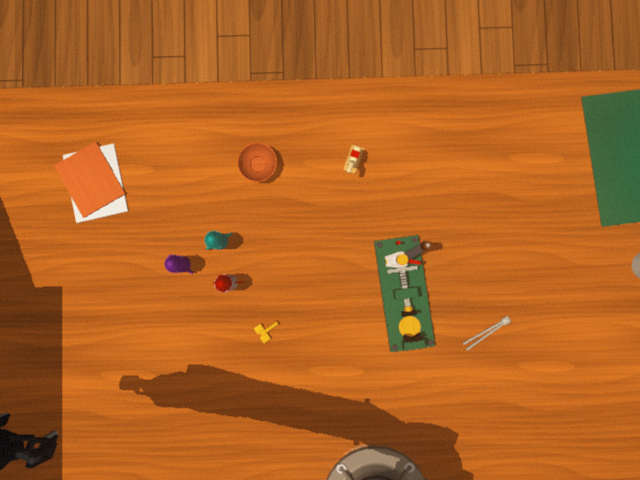

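View pics/wrist0.png

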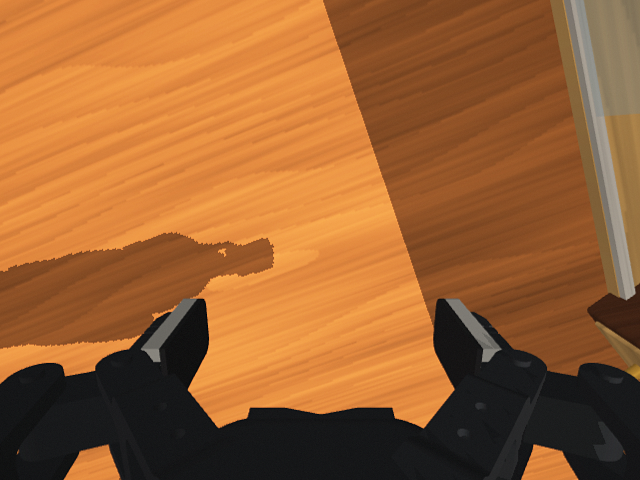

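```bash
cat > h.py <<'E'
import numpy as np,cv2
def load(n): 
    d=np.load(n); return {k:d[k] for k in d}
def w(c,u,v,z=None):
    K=c["mtx"];E=c["extrinsics"]
    r=np.array([(u-K[0,2])/K[0,0],-(v-K[1,2])/K[1,1],-1.])
    if z is None:
        d=c["depth"][int(round(v)),int(round(u))]; return (E@np.r_[r*d,1])[:3]
    R=E[:3,:3]@r; s=(z-E[2,3])/R[2]; return E[:3,3]+s*R
def crop(c,x0,y0,x1,y1,f,fn):
    cv2.imwrite(fn,cv2.resize(c["pixels"][y0:y1,x0:x1,::-1],None,fx=f,fy=f,interpolation=cv2.INTER_CUBIC))
E
python3 - <<'E'
from h import *
t=load("top0.npz");s=load("scene0.npz")
crop(t,360,220,450,360,4,"pics/a.png")
crop(t,150,210,300,350,4,"pics/b.png")
crop(s,250,130,390,230,5,"pics/c.png")
crop(s,340,250,460,420,3.5,"pics/d.png")
E
```

```text
(no output)
```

View pics/a.png

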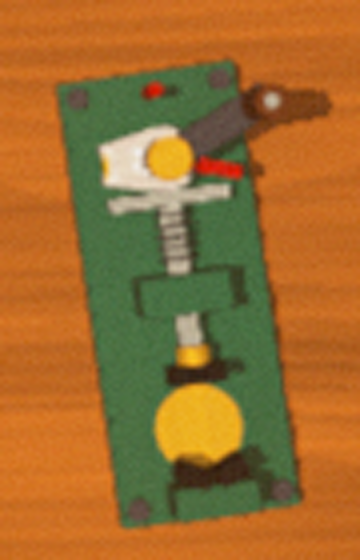

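View pics/b.png

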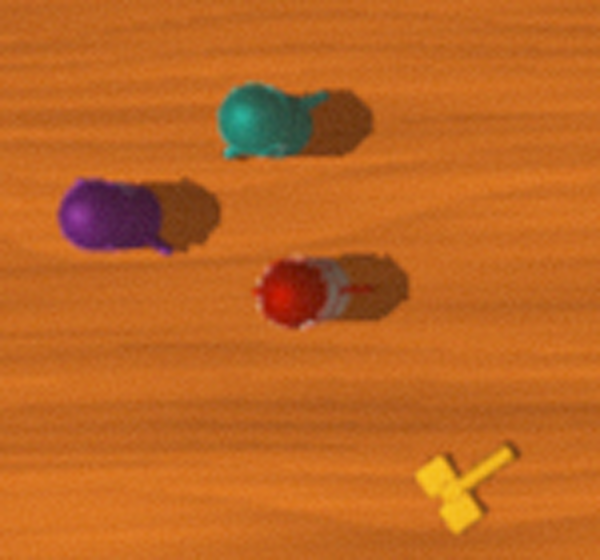

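View pics/c.png

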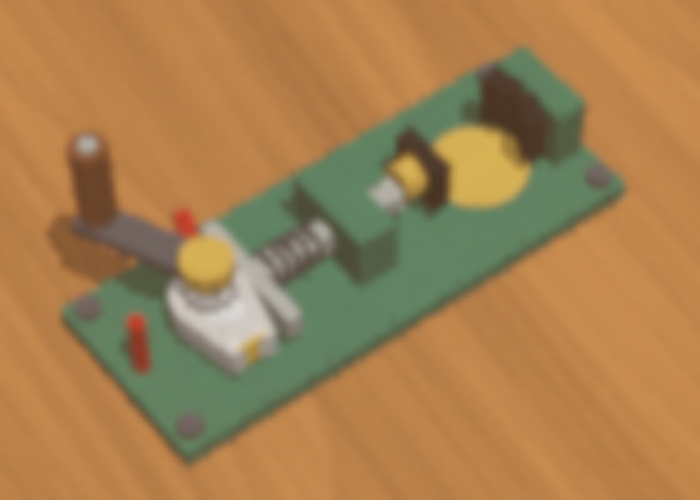

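View pics/d.png

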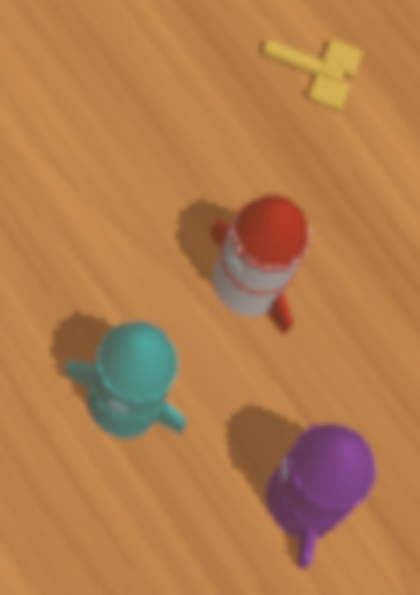

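```bash
python3 - <<'E'
from h import *
t=load("top0.npz");s=load("scene0.npz")
ct=[(57,86),(234,62),(301,500),(123,526)] # (-50,-50),(-50,50),(200,50),(200,-50)
F=np.array([(-50,-50),(-50,50),(200,50),(200,-50)])/1000
P=np.array([w(t,360+(u-0.)/4,220+v/4,.012)[:2] for u,v in ct])
cs=[(188,458),(65,313),(522,48),(624,186)]
Q=np.array([w(s,250+u/5,130+v/5,.012)[:2] for u,v in cs])
def fit(F,P):
    fc,pc=F.mean(0),P.mean(0);U,S,V=np.linalg.svd((F-fc).T@(P-pc));R=(U@V).T
    return R,pc-R@fc
for X in (P,Q):
    R,o=fit(F,X);print(np.degrees(np.arctan2(R[1,0],R[0,0])),o,o+R@[.15,0]);print(((F@R.T+o-X)*1000).round(1).tolist())
R,o=fit(np.r_[F,F],np.r_[P,Q]);print(np.degrees(np.arctan2(R[1,0],R[0,0])),o,o+R@[.15,0])
def f(p): return ((p[:2]-o)@R*1000).round(1)
print("shaft?",f(w(t,360+170/4,220+158/4,.06)),f(w(t,360+170/4,220+158/4)),w(t,360+170/4,220+158/4))
print("handle top",f(w(t,360+270/4,220+100/4,.099)),f(w(s,250+88/5,130+145/5,.099)))
print("nestdisc",f(w(t,360+198/4,220+423/4,.012)))
print("yellow",f(w(t,360+105/4,220+163/4,.034)),f(w(s,250+252/5,130+348/5,.030)))
print("tab",f(w(t,360+220/4,220+168/4,.043)))
print("pin",f(w(t,360+153/4,220+90/4,.044)))
# rocket
print("rocket cone tip",w(t,150+285/4,210+295/4),)
for n,c,u,v in (("top",t,150+285/4,210+293/4),("sc",s,340+278/3.5,250+212/3.5)):
    print(n,w(c,u,v,.099))
print("fins top", w(t,150+375/4,210+289/4,.01),w(t,150+258/4,210+292/4,.015))
print("fins sc", w(s,340+288/3.5,250+326/3.5,.005),w(s,340+218/3.5,250+232/3.5,.02))
# depth points
for c,b in((t,(205,255,260,310)),(s,(395,300,435,350))):
    pts=np.array([w(c,u,v) for v in range(b[1],b[3]) for u in range(b[0],b[2])]);px=np.array([c["pixels"][v,u] for v in range(b[1],b[3]) for u in range(b[0],b[2])])
    m=(pts[:,2]>.03)&(pts[:,2]<.12);print(m.sum(),pts[m].min(0),pts[m].max(0))
    m2=(pts[:,2]>.035)&(pts[:,2]<.068);A=pts[m2][:,:2]
    if len(A)>3:
        x=np.linalg.lstsq(np.c_[2*A,np.ones(len(A))],(A**2).sum(1),rcond=None)[0];print("circ",x[:2],np.sqrt(x[2]+x[:2]@x[:2]))
    m3=(pts[:,2]>.004)&(pts[:,2]<.028)&(px[:,0]>100)&(px[:,1]<50)&(px[:,2]<50)
    print("fin",pts[m3].round(3).tolist()[:30])
E
```

```text
-173.36188497948726 [ 0.52656134 -0.07014063] [ 0.37756693 -0.08748032]
[[1.8, 0.3], [2.6, 0.2], [-2.4, -0.6], [-2.0, 0.1]]
-173.9904801157793 [ 0.52210389 -0.06541065] [ 0.37292821 -0.0811147 ]
[[-2.5, -0.5], [-2.1, -3.4], [10.9, 0.8], [-6.3, 3.1]]
-173.68062018030045 [ 0.52433438 -0.06778128] [ 0.37524581 -0.08429186]
shaft? [-1.5  2. ] [-1.5  2.7] [ 0.52610927 -0.07031505  0.0554301 ]
handle top [-24.2  51.8] [-23.1  50.2]
nestdisc [145.9   3.2]
yellow [ -3.6 -29.7] [ -2.3 -33. ]
tab [ 7.6 30.6]
pin [-39.3   0.6]
rocket cone tip [0.48495046 0.31265623 0.09829959]
top [0.48599967 0.3125008  0.099     ]
sc [0.48693457 0.3173365  0.099     ]
fins top [0.48501816 0.27964419 0.01      ] [0.48510498 0.34433747 0.015     ]
fins sc [0.48274327 0.3487398  0.005     ] [0.48879288 0.29128741 0.02      ]
304 [0.46806122 0.29653971 0.03038749] [0.50506121 0.33408899 0.10063466]
circ [0.48679895 0.31623908] 0.018932237968653426
fin [[0.488, 0.29, 0.023], [0.488, 0.289, 0.019], [0.488, 0.287, 0.018], [0.488, 0.285, 0.015], [0.488, 0.283, 0.01], [0.486, 0.297, 0.025], [0.486, 0.295, 0.024], [0.486, 0.293, 0.022], [0.486, 0.29, 0.023], [0.486, 0.289, 0.019], [0.486, 0.287, 0.015], [0.486, 0.285, 0.016], [0.486, 0.283, 0.014]]
558 [0.46913055 0.2982691  0.03011253] [0.50588431 0.33592322 0.10166326]
circ [0.48575701 0.31673189] 0.018657673281196517
fin []
```

send_rows(
  commands=[
    {"translation": [0, 0, 0], "rot": [0, 0, -7.1], "grip": 0.075},
    {"translation": [0, 0, 0], "rot": [0, 0, -7.1], "grip": 0.075},
    {"translation": [0, 0, 0], "rot": [0, 0, -7.1], "grip": 0.075},
    {"translation": [-0.026, 0.0224, 0], "rot": [0, 0, 0], "grip": 0.075},
    {"translation": [-0.026, 0.0224, 0], "rot": [0, 0, 0], "grip": 0.075},
  ],
  force=30,
)

```text
t: 0.57
eef_pos: [0.2852, 0.5791, 0.2476]
tool_rot: [-0.001, 0.703, 0.711, -0.001]
contact_force: [1.3, -0.3, 0.4]
gripper_width: 0.874
```

send_rows(
  commands=[
    {"translation": [-0.026, 0.0224, 0], "rot": [0, 0, 0], "grip": 0.075},
    {"translation": [-0.026, 0.0224, 0], "rot": [0, 0, 0], "grip": 0.075},
    {"translation": [-0.026, 0.0224, 0], "rot": [0, 0, 0], "grip": 0.075},
    {"translation": [-0.026, 0.0224, 0], "rot": [0, 0, 0], "grip": 0.075},
    {"translation": [-0.026, 0.0224, 0], "rot": [0, 0, 0], "grip": 0.075},
  ],
)

```text
t: 0.98
eef_pos: [0.4006, 0.4473, 0.2481]
tool_rot: [0.0, 0.705, 0.709, -0.0]
contact_force: [0.3, 0.6, 0.2]
gripper_width: 0.879
```

send_rows(
  commands=[
    {"translation": [-0.026, 0.0224, 0], "rot": [0, 0, 0], "grip": 0.075},
    {"translation": [-0.026, 0.0224, 0], "rot": [0, 0, 0], "grip": 0.075},
    {"translation": [-0.026, 0.0224, 0], "rot": [0, 0, 0], "grip": 0.075},
    {"translation": [-0.026, 0.0224, 0], "rot": [0, 0, 0], "grip": 0.075},
    {"translation": [-0.026, 0.0224, 0], "rot": [0, 0, 0], "grip": 0.075},
  ],
)

```text
t: 1.4
eef_pos: [0.5131, 0.3179, 0.2481]
tool_rot: [-0.0, 0.705, 0.709, -0.0]
contact_force: [0.9, -0.3, -0.2]
gripper_width: 0.877
```

```bash
cat > look.py <<'E'
from station import *
from h import *
import sys
def look(cam,tag):
    c=read_camera(cam); np.savez(f"{tag}.npz",**c); cv2.imwrite(f"pics/{tag}.png",c["pixels"][:,:,::-1]); return c
def st():
    o=get_obs(); from scipy.spatial.transform import Rotation as R
    q=o["tool_rot"]; M=R.from_quat(np.r_[q[1:],q[0]]).as_matrix()
    print("t",round(o["t"],2),"pos",o["eef_pos"].round(4),"q",o["q"].round(3),"F",o["contact_force"].round(2),"w",round(o["gripper_width"],3));print(M.round(4).tolist()); return o,M
E
python3 - <<'E'
from look import *
st(); look("wrist","w1")
E
```

```text
t 1.4 pos [0.5131 0.3179 0.2481] q [-0.708  0.36   0.064  1.737 -0.026  1.046  0.941] F [ 0.86 -0.26 -0.22] w 0.877
[[-0.005, 1.0, -0.0003], [1.0, 0.005, -0.0002], [-0.0002, -0.0004, -1.0]]
```

View pics/w1.png

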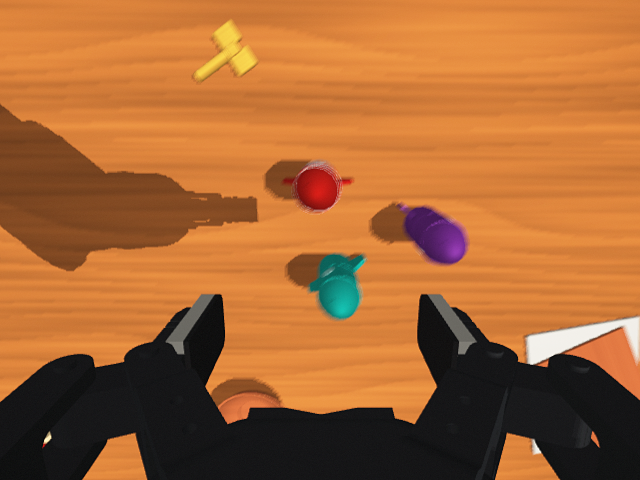

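send_rows(
  commands=[
    {"translation": [0, 0, 0], "rot": [4, 0, 0], "grip": 0.075},
    {"translation": [0, 0, 0], "rot": [4, 0, 0], "grip": 0.075},
    {"translation": [-0.001, 0, 0.03], "rot": [0, 0, 0], "grip": 0.075},
    {"translation": [0, 0, 0.03], "rot": [0, 0, 0], "grip": 0.075},
    {"translation": [0, 0, 0.03], "rot": [0, 0, 0], "grip": 0.075},
  ],
)

```text
t: 1.87
eef_pos: [0.5002, 0.3183, 0.1582]
tool_rot: [-0.049, 0.704, 0.707, -0.049]
contact_force: [-0.1, 0.4, -0.8]
gripper_width: 0.878
```

```bash
python3 - <<'E'
from look import *
o,M=st(); c=look("wrist","w2")
d=c["depth"]
pts=np.array([np.r_[w(c,u,v),u,v] for v in range(60,330,2) for u in range(180,460,2) if d[v,u]>0])
p=pts[:,:3]
for lo,hi in((.03,.045),(.045,.068),(.08,.095),(.095,.105)):
    m=(p[:,2]>lo)&(p[:,2]<hi)&(np.hypot(p[:,0]-.486,p[:,1]-.316)<.03);A=p[m][:,:2]
    if m.sum()>10:
        x=np.linalg.lstsq(np.c_[2*A,np.ones(len(A))],(A**2).sum(1),rcond=None)[0];print(m.sum(),"circ",x[:2],np.sqrt(x[2]+x[:2]@x[:2]),A.mean(0))
E
```

```text
t 1.87 pos [0.5002 0.3183 0.1582] q [-0.657  0.499  0.037  1.755 -0.117  1.004  1.02 ] F [-0.06  0.36 -0.83] w 0.878
[[-0.0041, 0.9904, -0.1384], [1.0, 0.0041, -0.0001], [0.0005, -0.1384, -0.9904]]
18 circ [0.48591117 0.31512672] 0.018705051361657045 [0.4697441  0.31500936]
16 circ [0.4847749  0.31527453] 0.017576487451593948 [0.46844858 0.31631758]
469 circ [0.48565213 0.3154398 ] 0.011872445211524155 [0.48402612 0.3155529 ]
133 circ [0.48595902 0.31526138] 0.005028987381176102 [0.48573921 0.31533224]
```

View pics/w2.png

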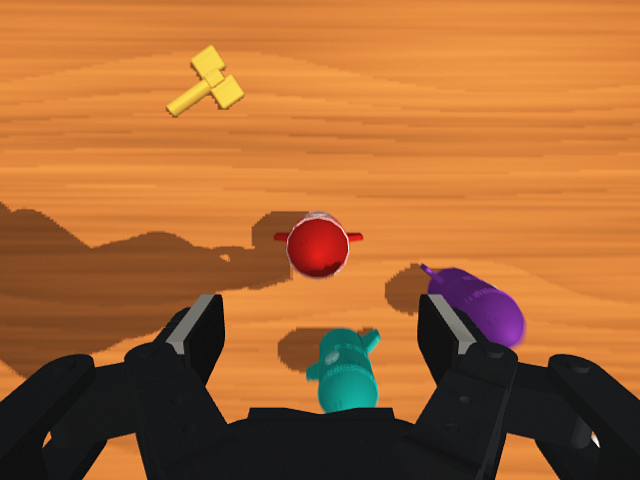

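send_rows(
  commands=[
    {"translation": [-0.0025, 0, 0.03], "rot": [0, 0, 0], "grip": 0.075},
    {"translation": [0, 0, 0.03], "rot": [0, 0, 0], "grip": 0.075},
    {"translation": [0, 0, 0.025], "rot": [0, 0, 0], "grip": 0.075},
    {"translation": [0, 0, 0.018], "rot": [0, 0, 0], "grip": 0.075},
    {"translation": [0, 0, 0], "rot": [0, 0, 0], "grip": 0.06},
  ],
)

```text
t: 2.33
eef_pos: [0.4828, 0.3147, 0.0542]
tool_rot: [-0.05, 0.703, 0.707, -0.053]
contact_force: [-0.4, -1.0, 0.6]
gripper_width: 0.752
```

send_rows(
  commands=[
    {"translation": [0, 0, 0], "rot": [0, 0, 0], "grip": 0.025},
    {"translation": [0, 0, 0], "rot": [0, 0, 0], "grip": 0.025},
    {"translation": [0, 0, 0], "rot": [0, 0, 0], "grip": 0.025},
    {"translation": [0, 0, 0], "rot": [0, 0, 0], "grip": 0.025},
    {"translation": [0, 0, 0], "rot": [0, 0, 0], "grip": 0.025},
  ],
)

```text
t: 2.75
eef_pos: [0.4869, 0.3165, 0.0589]
tool_rot: [-0.049, 0.704, 0.707, -0.048]
contact_force: [0.4, -0.8, 7.2]
gripper_width: 0.436
```

```bash
python3 - <<'E'
from look import *
o,M=st(); c=look("wrist","w3")
E
```

```text
t 2.75 pos [0.4869 0.3165 0.0589] q [-0.654  0.614  0.019  1.838 -0.13   0.804  1.034] F [ 0.35 -0.84  7.17] w 0.436
[[-0.0046, 0.9906, -0.1365], [1.0, 0.0048, 0.0012], [0.0018, -0.1365, -0.9906]]
```

View pics/w3.png

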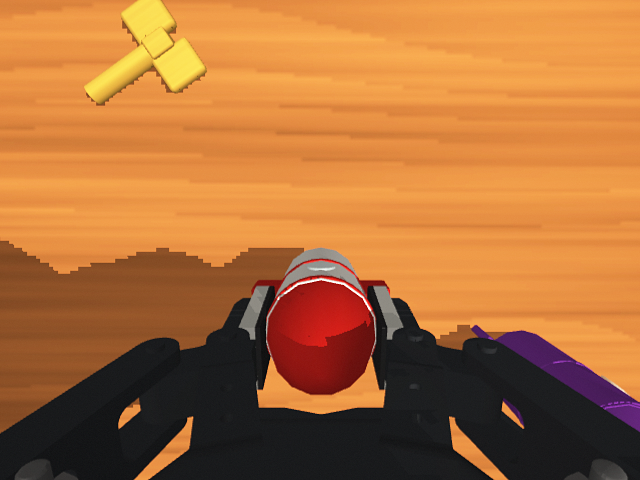

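send_rows(
  commands=[
    {"translation": [0, -0.002, -0.015], "rot": [0, 0, 0], "grip": 0.025},
    {"translation": [0, -0.005, -0.036], "rot": [0, 0, 0], "grip": 0.025},
    {"translation": [0, -0.005, -0.036], "rot": [0, 0, 0], "grip": 0.025},
    {"translation": [0, -0.005, -0.036], "rot": [0, 0, 0], "grip": 0.025},
    {"translation": [0, -0.005, -0.036], "rot": [0, -0.86, -6.24], "grip": 0.025},
  ],
)

```text
t: 3.22
eef_pos: [0.4858, 0.3149, 0.2197]
tool_rot: [-0.046, 0.664, 0.744, -0.052]
contact_force: [0.5, 1.0, -1.5]
gripper_width: 0.435
```

```bash
python3 - <<'E'
from look import *
o,M=st()
d=np.array([.395,-.086,.2])-o["eef_pos"]; print(d, M.T@d, M.T@np.array([0,0,1]))
E
```

```text
t 3.22 pos [0.4858 0.3149 0.2197] q [-0.663  0.413  0.024  1.732 -0.088  1.119  1.087] F [ 0.55  1.02 -1.46] w 0.435
[[-0.1132, 0.9839, -0.1381], [0.9936, 0.112, -0.0161], [-0.0003, -0.139, -0.9903]]
[-0.09077215 -0.40086999 -0.01972738] [-0.38801457 -0.13148178  0.03850636] [-3.23335815e-04 -1.39027378e-01 -9.90288485e-01]
```

send_rows(
  commands=[
    {"translation": [-0.015, -0.005, 0.0015], "rot": [0, 0, 0], "grip": 0.025},
    {"translation": [-0.028, -0.0095, 0.0027], "rot": [0, 0, 0], "grip": 0.025},
    {"translation": [-0.028, -0.0095, 0.0027], "rot": [0, 0, 0], "grip": 0.025},
    {"translation": [-0.028, -0.0095, 0.0027], "rot": [0, 0, 0], "grip": 0.025},
    {"translation": [-0.028, -0.0095, 0.0027], "rot": [0, 0, 0], "grip": 0.025},
  ],
)

```text
t: 3.63
eef_pos: [0.4559, 0.1833, 0.2118]
tool_rot: [-0.046, 0.664, 0.745, -0.052]
contact_force: [0.2, 0.2, -1.7]
gripper_width: 0.437
```

send_rows(
  commands=[
    {"translation": [-0.028, -0.0095, 0.0027], "rot": [0, 0, 0], "grip": 0.025},
    {"translation": [-0.028, -0.0095, 0.0027], "rot": [0, 0, 0], "grip": 0.025},
    {"translation": [-0.028, -0.0095, 0.0027], "rot": [0, 0, 0], "grip": 0.025},
    {"translation": [-0.028, -0.0095, 0.0027], "rot": [0, 0, 0], "grip": 0.025},
    {"translation": [-0.028, -0.0095, 0.0027], "rot": [0, 0, 0], "grip": 0.025},
  ],
)

```text
t: 4.05
eef_pos: [0.4233, 0.0385, 0.205]
tool_rot: [-0.046, 0.664, 0.745, -0.052]
contact_force: [0.6, -0.8, -1.3]
gripper_width: 0.44
```

send_rows(
  commands=[
    {"translation": [-0.028, -0.0095, 0.0027], "rot": [0, 0, 0], "grip": 0.025},
    {"translation": [-0.028, -0.0095, 0.0027], "rot": [0, 0, 0], "grip": 0.025},
    {"translation": [-0.015, -0.005, 0.0015], "rot": [0, 0, 0], "grip": 0.025},
    {"translation": [-0.008, -0.003, 0.001], "rot": [0, 0, 0], "grip": 0.025},
    {"translation": [0, 0, 0], "rot": [0, 0, 0], "grip": 0.025},
  ],
)

```text
t: 4.47
eef_pos: [0.4048, -0.0433, 0.2008]
tool_rot: [-0.046, 0.665, 0.744, -0.052]
contact_force: [0.9, 0.4, -1.7]
gripper_width: 0.433
```

```bash
python3 - <<'E'
from look import *
o,M=st(); c=look("wrist","w4");c=look("top","t4");c=look("scene","s4")
crop(c,230,60,410,230,4,"pics/s4c.png")
E
```

```text
t 4.47 pos [ 0.4048 -0.0433  0.2008] q [-0.236  0.166  0.204  2.138 -0.027  0.981  1.666] F [ 0.93  0.41 -1.72] w 0.433
[[-0.1115, 0.9841, -0.1381], [0.9938, 0.1104, -0.0154], [0.0001, -0.1389, -0.9903]]
```

View pics/w4.png

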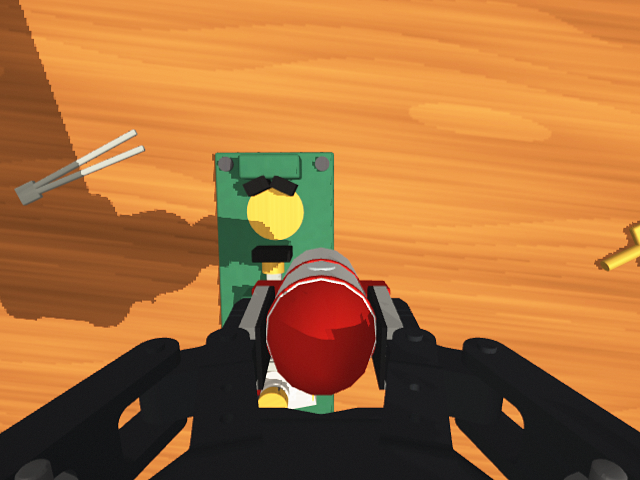

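View pics/s4c.png

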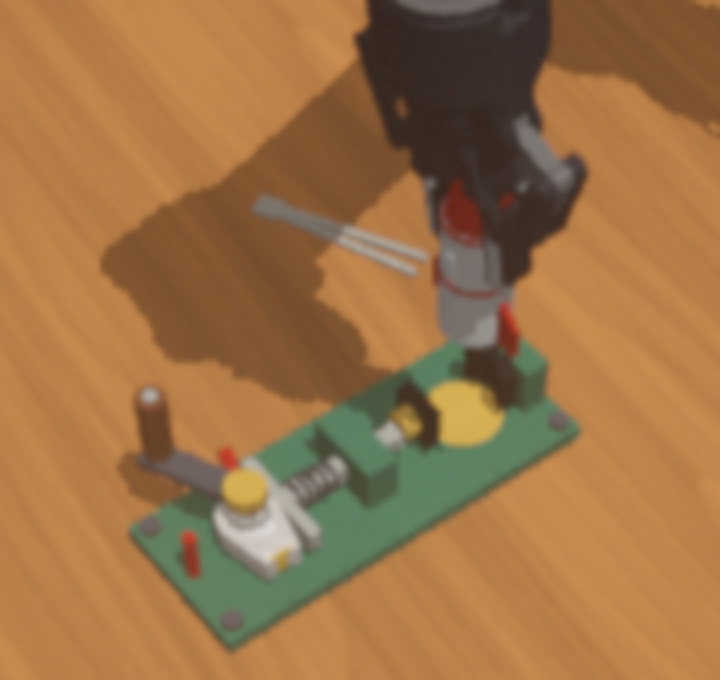

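```bash
python3 - <<'E'
from h import *
c=load("w4.npz"); crop(c,200,140,350,290,5,"pics/w4c.png")
E
```

```text
(no output)
```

View pics/w4c.png

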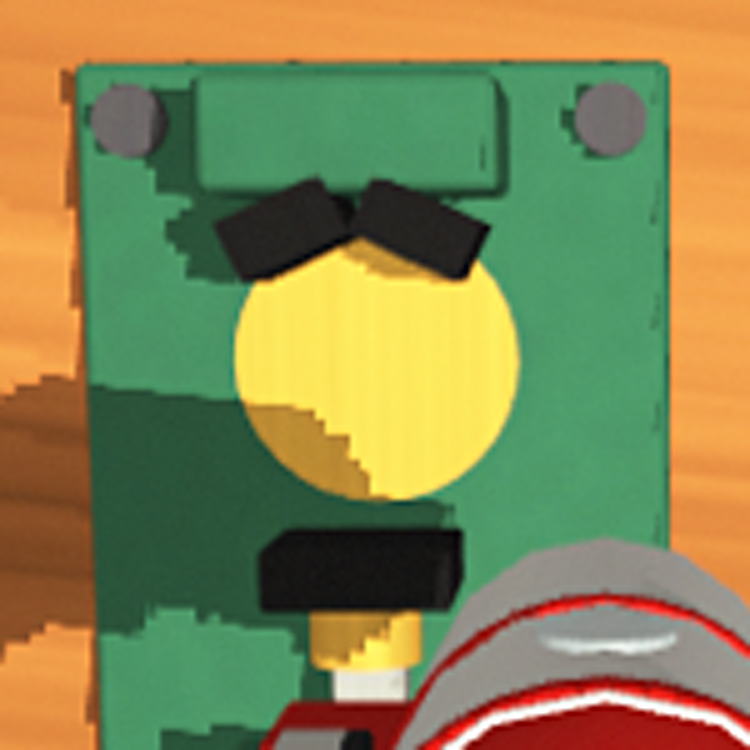

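```bash
python3 - <<'E'
from h import *
c=load("w4.npz")
g=lambda u,v,z:w(c,200+u/5,140+v/5,z)[:2]
TL,TR,BL,BR=g(78,66,.012),g(668,66,.012),g(102,740,.012),g(668,540,.012)
print(TL,TR,BL,BR,np.linalg.norm(TL-TR))
ey=TL-TR; e1=TL-BL; e2=TR-BR
a=lambda v:np.degrees(np.arctan2(v[1],v[0])); print(a(ey)+0,a(e1),a(e2))
th=np.radians(-173.4); X=np.array([np.cos(th),np.sin(th)]);Y=np.array([-X[1],X[0]])
m=(TL+TR)/2; print("origin",m-.2*X,"nest",m-.05*X)
D=g(377,360,.012);print("disc",D,"wid",np.linalg.norm(g(235,360,.012)-g(520,360,.012)),"vert",g(377,232,.012),g(377,502,.012))
print("jawtop front L/R",g(278,531,.046),g(463,531,.046)); N=m-.05*X
for p in [D,g(278,531,.046),g(463,531,.046),g(247,280,.046),g(460,278,.046),g(355,232,.046)]: print(((p-N)@X*1000).round(1),((p-N)@Y*1000).round(1))
# depth check
print(w(c,200+377/5,140+360/5), w(c,200+400/5,140+150/5))
E
```

```text
[ 0.33520413 -0.14039114] [ 0.32433739 -0.04244886] [ 0.44984991 -0.12753723] [ 0.40382327 -0.03327422] 0.09854327480511008
-83.66889856328355 -173.60280249393955 -173.41578923814177
origin [ 0.52844531 -0.06843257] nest [ 0.3794394  -0.08567314]
disc [ 0.37851358 -0.08608081] wid 0.04854002026570093 vert [ 0.35702526 -0.08813645] [ 0.40278805 -0.08375863]
jawtop front L/R [ 0.4041549  -0.09488587] [ 0.40100536 -0.06654252]
1.0 0.3
-23.5 12.0
-23.6 -16.5
15.0 15.7
15.1 -16.6
22.1 -0.8
[ 0.37843605 -0.0859479   0.01317192] [ 0.34453129 -0.08174176  0.04643824]
```

send_rows(
  commands=[
    {"translation": [-0.02, -0.0131, 0.0018], "rot": [0, 0, 0], "grip": 0.025},
    {"translation": [-0.02, -0.0131, 0.0019], "rot": [0, 0, 0], "grip": 0.025},
    {"translation": [0, 0.0042, 0.03], "rot": [0, 0, 0], "grip": 0.025},
    {"translation": [0, 0.0042, 0.03], "rot": [0, 0, 0], "grip": 0.025},
    {"translation": [0, 0.0028, 0.02], "rot": [0, 0, 0], "grip": 0.025},
  ],
)

```text
t: 5.03
eef_pos: [0.3837, -0.0833, 0.1183]
tool_rot: [-0.047, 0.663, 0.745, -0.052]
contact_force: [-0.1, 0.7, -1.8]
gripper_width: 0.435
```

send_rows(
  commands=[
    {"translation": [0, 0, 0], "rot": [0, 0, 0], "grip": 0.025},
    {"translation": [0, 0, 0], "rot": [0, 0, 0], "grip": 0.025},
    {"translation": [0, 0, 0], "rot": [0, 0, 0], "grip": 0.025},
    {"translation": [0, 0, 0], "rot": [0, 0, 0], "grip": 0.025},
    {"translation": [0, 0, 0], "rot": [0, 0, 0], "grip": 0.025},
  ],
)

```text
t: 5.45
eef_pos: [0.3847, -0.0843, 0.1209]
tool_rot: [-0.046, 0.664, 0.745, -0.051]
contact_force: [-0.2, -1.1, -1.3]
gripper_width: 0.434
```

```bash
python3 - <<'E'
from look import *
o,M=st(); c=look("wrist","w5");c=look("scene","s5")
crop(c,230,60,410,230,4,"pics/s5c.png")
E
```

```text
t 5.45 pos [ 0.3847 -0.0843  0.1209] q [-0.156  0.281  0.227  2.24  -0.055  0.764  1.795] F [-0.17 -1.11 -1.26] w 0.434
[[-0.1151, 0.984, -0.1357], [0.9934, 0.1141, -0.0155], [0.0002, -0.1366, -0.9906]]
```

View pics/w5.png

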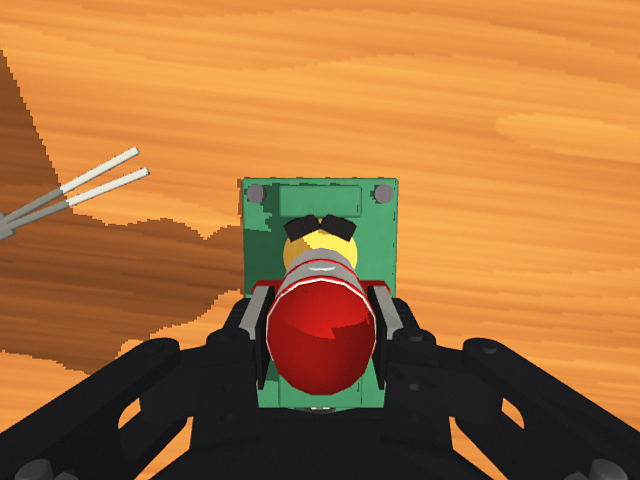

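View pics/s5c.png

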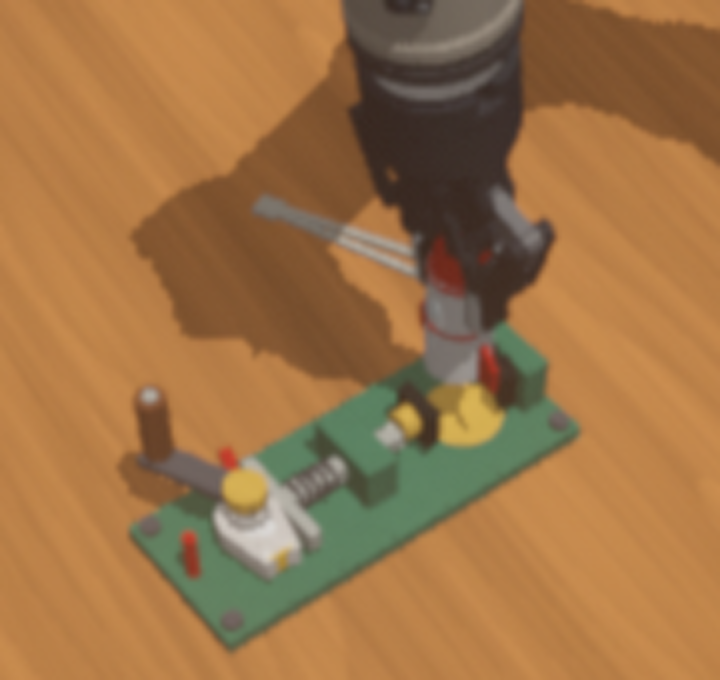

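send_rows(
  commands=[
    {"translation": [0, 0.0006, 0.015], "rot": [0, 0, 0], "grip": 0.025},
    {"translation": [0, 0.0021, 0.015], "rot": [0, 0, 0], "grip": 0.025},
    {"translation": [0, 0.0021, 0.014], "rot": [0, 0, 0], "grip": 0.025},
    {"translation": [0, 0, 0], "rot": [0, 0, 0], "grip": 0.025},
    {"translation": [0, 0, 0], "rot": [0, 0, 0], "grip": 0.025},
  ],
)

```text
t: 5.97
eef_pos: [0.382, -0.0847, 0.0756]
tool_rot: [-0.047, 0.664, 0.745, -0.052]
contact_force: [1.1, -1.0, -1.5]
gripper_width: 0.433
```

```bash
python3 - <<'E'
from look import *
o,M=st(); c=look("wrist","w6");c=look("scene","s6")
crop(c,230,60,410,230,4,"pics/s6c.png")
E
```

```text
t 5.97 pos [ 0.382  -0.0847  0.0756] q [-0.136  0.372  0.209  2.269 -0.084  0.649  1.821] F [ 1.12 -0.97 -1.47] w 0.433
[[-0.1145, 0.9836, -0.1393], [0.9934, 0.1134, -0.0157], [0.0004, -0.1402, -0.9901]]
```

View pics/w6.png

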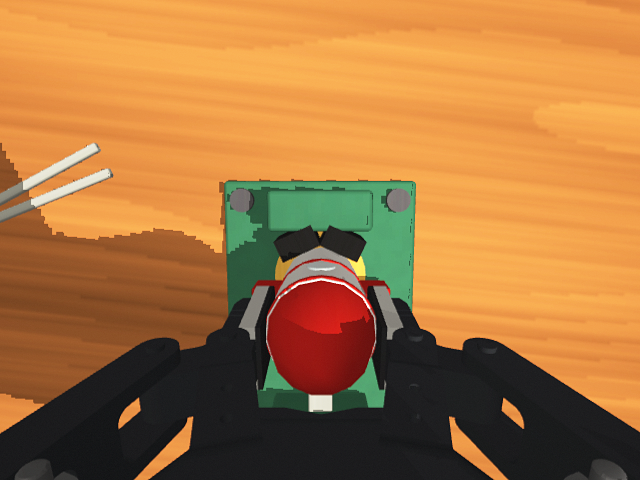

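View pics/s6c.png

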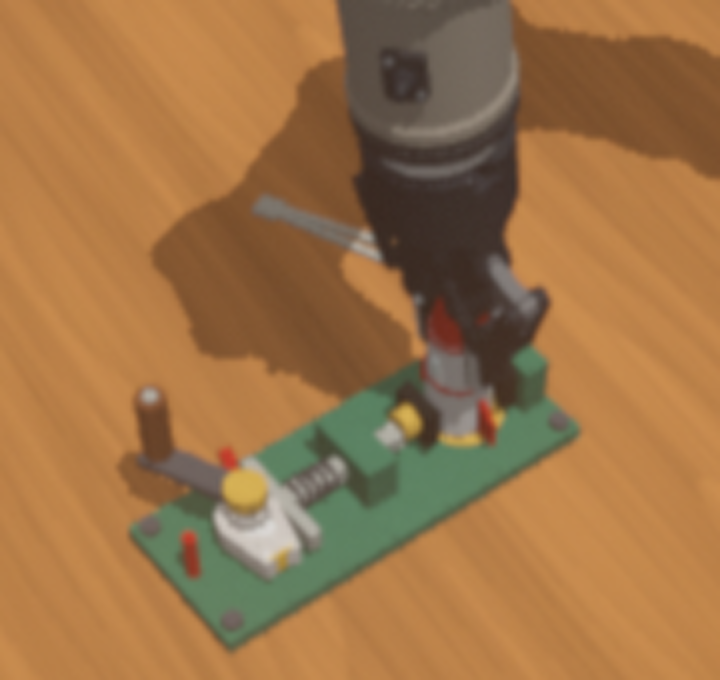

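send_rows(
  commands=[
    {"translation": [0, 0.0003, 0.002], "rot": [0, 0, 0], "grip": 0.025},
    {"translation": [0, 0.0003, 0.002], "rot": [0, 0, 0], "grip": 0.025},
    {"translation": [0, 0.0001, 0.0008], "rot": [0, 0, 0], "grip": 0.025},
    {"translation": [0, 0, 0], "rot": [0, 0, 0], "grip": 0.025},
    {"translation": [0, 0, 0], "rot": [0, 0, 0], "grip": 0.025},
  ],
)

```text
t: 6.48
eef_pos: [0.3825, -0.0847, 0.0709]
tool_rot: [-0.046, 0.664, 0.745, -0.052]
contact_force: [0.9, 0.5, 1.2]
gripper_width: 0.433
```

send_rows(
  commands=[
    {"translation": [0, 0, 0], "rot": [0, 0, 0], "grip": 0.04},
    {"translation": [0, 0, 0], "rot": [0, 0, 0], "grip": 0.045},
    {"translation": [0, 0, 0], "rot": [0, 0, 0], "grip": 0.055},
    {"translation": [0, 0, 0], "rot": [0, 0, 0], "grip": 0.065},
    {"translation": [0, 0, 0], "rot": [0, 0, 0], "grip": 0.065},
  ],
)

```text
t: 6.9
eef_pos: [0.3822, -0.0847, 0.0706]
tool_rot: [-0.047, 0.664, 0.745, -0.052]
contact_force: [-0.3, -0.1, -0.3]
gripper_width: 0.764
```

send_rows(
  commands=[
    {"translation": [0, 0, 0], "rot": [0, 0, 0], "grip": 0.065},
    {"translation": [0, 0, 0], "rot": [0, 0, 0], "grip": 0.065},
    {"translation": [0, 0, 0], "rot": [0, 0, 0], "grip": 0.065},
    {"translation": [0, 0, -0.01], "rot": [0, 0, 0], "grip": 0.065},
    {"translation": [0, 0, -0.02], "rot": [0, 0, 0], "grip": 0.065},
  ],
)

```text
t: 7.32
eef_pos: [0.3846, -0.0841, 0.0994]
tool_rot: [-0.048, 0.664, 0.745, -0.054]
contact_force: [-0.3, 0.4, -0.5]
gripper_width: 0.761
```

send_rows(
  commands=[
    {"translation": [0, 0, -0.03], "rot": [0, 0, 0], "grip": 0.065},
    {"translation": [0, 0, -0.03], "rot": [0, 0, 0], "grip": 0.065},
    {"translation": [0, 0, -0.03], "rot": [0, 0, 0], "grip": 0.065},
    {"translation": [0, 0, -0.02], "rot": [-4, 0, 0], "grip": 0.065},
    {"translation": [0, 0, 0], "rot": [-4, 0, 0], "grip": 0.065},
  ],
)

```text
t: 7.73
eef_pos: [0.4056, -0.0825, 0.2132]
tool_rot: [0.004, 0.665, 0.747, 0.004]
contact_force: [0.2, -0.2, -1.1]
gripper_width: 0.765
```

```bash
python3 - <<'E'
from look import *
o,M=st(); c=look("wrist","w7");t=look("top","t7");s=look("scene","s7")
crop(t,360,220,450,360,4,"pics/t7c.png");crop(s,250,90,410,230,5,"pics/s7c.png")
E
```

```text
t 7.73 pos [ 0.4056 -0.0825  0.2132] q [-0.18   0.073  0.244  2.201 -0.025  0.859  1.765] F [ 0.22 -0.17 -1.05] w 0.765
[[-0.1152, 0.9933, 0.0107], [0.9933, 0.1152, 0.0005], [-0.0007, 0.0107, -0.9999]]
```

View pics/w7.png

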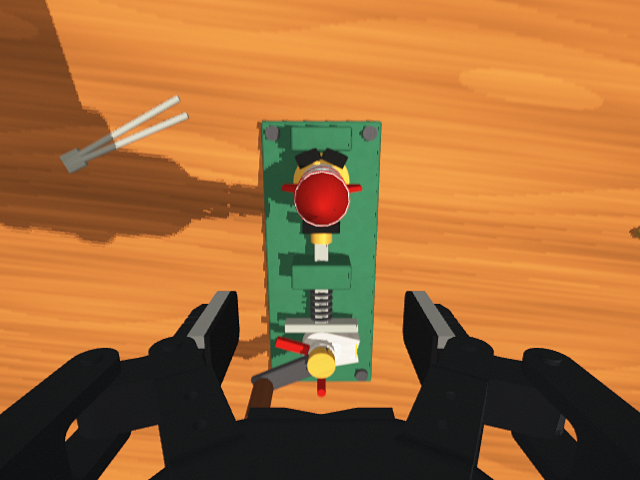

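View pics/s7c.png

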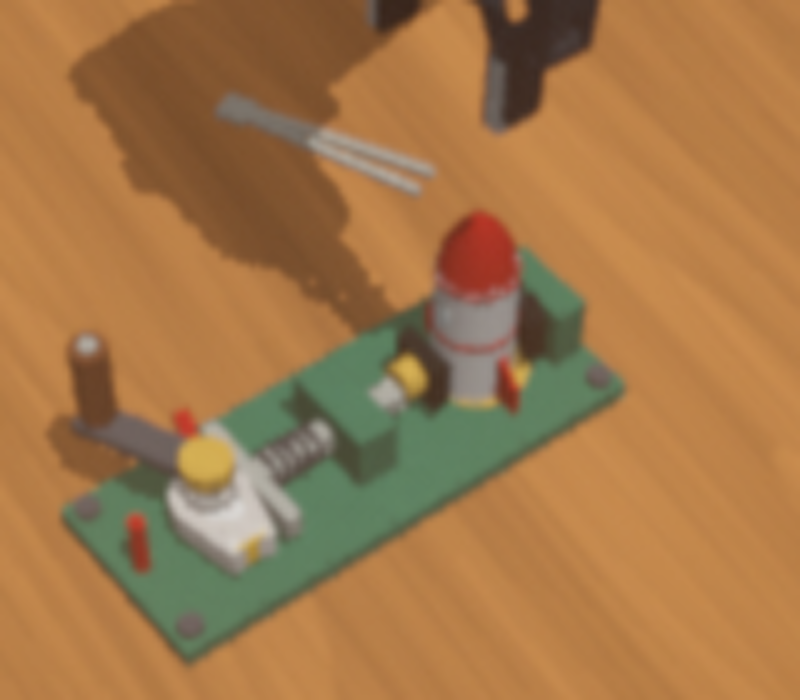

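```bash
python3 - <<'E'
from h import *
c=load("w7.npz");t=load("t7.npz")
crop(c,230,280,390,420,5,"pics/w7c.png")
print("cap",w(c,321,358),"cone",w(c,322,198), )
for lo,hi in((.08,.093),(.093,.104)):
    A=np.array([w(c,u,v) for v in range(160,230) for u in range(290,355)]);m=(A[:,2]>lo)&(A[:,2]<hi);B=A[m][:,:2]
    x=np.linalg.lstsq(np.c_[2*B,np.ones(len(B))],(B**2).sum(1),rcond=None)[0];print("cone circ",x[:2])
print("red pin top?",w(c,321,388),w(c,321,388,.044))
E
```

```text
cap [ 0.52092232 -0.07021287  0.0580238 ] cone [ 0.37717511 -0.08609375  0.10770546]
cone circ [ 0.38216955 -0.08590349]
cone circ [ 0.38167559 -0.08597158]
red pin top? [ 0.56173224 -0.06552933  0.04299712] [ 0.56097512 -0.06561578  0.044     ]
```

View pics/w7c.png

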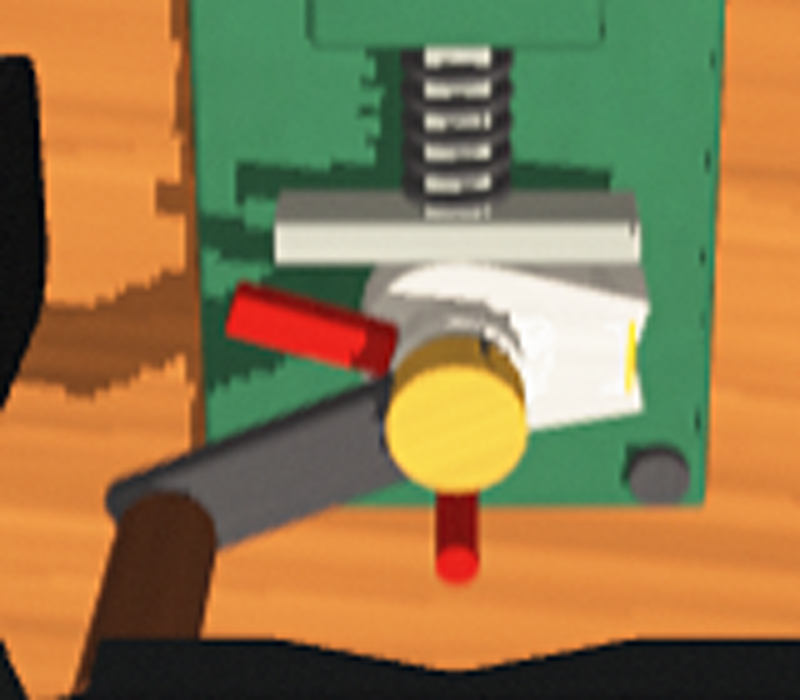

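View pics/t7c.png

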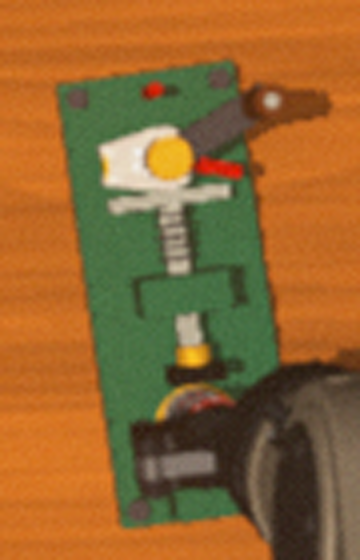

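```bash
python3 - <<'E'
from h import *
c=load("w7.npz");t=load("t7.npz");s=load("s7.npz")
g=lambda u,v,z:w(c,230+u/5,280+v/5,z)
print("cap w",g(456,423,.058),"cap t",w(t,360+170/4,220+156/4,.058),"cap s",w(s,250+206/5,90+448/5,.058))
print("hand t",w(t,360+270/4,220+100/4,.099),"hand s",w(s,250+88/5,90+344/5,.099), "depth",w(t,427,245),w(s,267.6,158.6))
o=np.array([.5245,-.0695]);th=np.radians(-173.5);R=np.array([[np.cos(th),-np.sin(th)],[np.sin(th),np.cos(th)]])
f=lambda p:((np.asarray(p)[:2]-o)@R*1000).round(1)
for n,p in dict(cap=g(456,423,.058),flatA=g(648,300,.034),flatB=g(640,410,.034),flatC=g(527,430,.034),edgeTop=g(400,285,.034),tab=g(240,300,.043),tab2=g(395,340,.043),pin=g(457,565,.044),fol=g(275,262,.034),fol2=g(640,262,.034),hand=w(t,427.5,245,.099),hs=w(s,267.6,158.8,.099),armend=g(115,500,.054)).items(): print(n,f(p),np.degrees(np.arctan2(f(p)[1],f(p)[0])).round(0))
E
```

```text
cap w [ 0.52727528 -0.0693113   0.058     ] cap t [ 0.52714384 -0.06997687  0.058     ] cap s [ 0.52305275 -0.07227046  0.058     ]
hand t [ 0.55411894 -0.11658583  0.099     ] hand s [ 0.55259827 -0.11558667  0.099     ] depth [ 0.55415011 -0.11557391  0.09890024] [ 0.55312105 -0.11398921  0.10143961]
cap [-2.8  0.1] 178.0
flatA [  6.5 -34.6] -79.0
flatB [-16.2 -33.8] -116.0
flatC [-20.5 -13. ] -148.0
edgeTop [ 9.5 10.2] 47.0
tab [11.8 38. ] 73.0
tab2 [ 3.9 10.9] 70.0
pin [-42.   -0.1] -180.0
fol [14.1 32.7] 67.0
fol2 [ 14.2 -32.9] -67.0
hand [-24.1  50.1] 116.0
hs [-22.7  49. ] 115.0
armend [-21.   59.7] 109.0
```

send_rows(
  commands=[
    {"translation": [-0.01, 0.0286, 0], "rot": [0.6, 0, 0], "grip": 0.05},
    {"translation": [-0.01, 0.0286, 0], "rot": [0, 0, 0], "grip": 0.05},
    {"translation": [-0.01, 0.0286, 0], "rot": [0, 0, 0], "grip": 0.05},
    {"translation": [-0.01, 0.0286, 0.01], "rot": [0, 0, 0], "grip": 0.05},
    {"translation": [-0.01, 0.0286, 0.02], "rot": [0, 0, 0], "grip": 0.05},
  ],
  force=50,
)

```text
t: 8.3
eef_pos: [0.5519, -0.116, 0.1781]
tool_rot: [-0.003, 0.665, 0.747, -0.004]
contact_force: [-0.1, -0.3, 0.4]
gripper_width: 0.584
```

send_rows(
  commands=[
    {"translation": [0, 0, 0.03], "rot": [0, 0, 0], "grip": 0.05},
    {"translation": [0, 0, 0.017], "rot": [0, 0, 0], "grip": 0.05},
    {"translation": [0, 0, 0], "rot": [0, 0, 0], "grip": 0.05},
    {"translation": [0, 0, 0], "rot": [0, 0, 0], "grip": 0.05},
    {"translation": [0, 0, 0], "rot": [0, 0, 0], "grip": 0.05},
  ],
)

```text
t: 8.72
eef_pos: [0.5489, -0.1158, 0.1314]
tool_rot: [-0.004, 0.665, 0.747, -0.004]
contact_force: [1.9, -0.1, 0.7]
gripper_width: 0.584
```

```bash
python3 - <<'E'
from look import *
o,M=st(); c=look("wrist","w8");t=look("top","t8");s=look("scene","s8")
d=np.array([.5537,-.1162,.083])-o["eef_pos"]; print(d,M.T@d)
crop(s,210,60,370,200,5,"pics/s8c.png")
E
```

```text
t 8.72 pos [ 0.5489 -0.1158  0.1314] q [-0.096  0.445  0.244  1.94  -0.144  0.784  1.915] F [ 1.89 -0.07  0.72] w 0.584
[[-0.1147, 0.9933, -0.011], [0.9934, 0.1147, -0.001], [0.0003, -0.0111, -0.9999]]
[ 0.00475736 -0.00037218 -0.04838964] [-0.0009284   0.00521844  0.04833461]
```

View pics/w8.png

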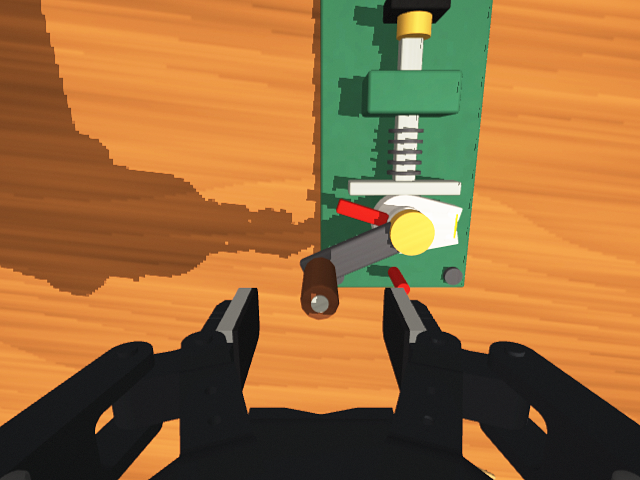

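View pics/s8c.png

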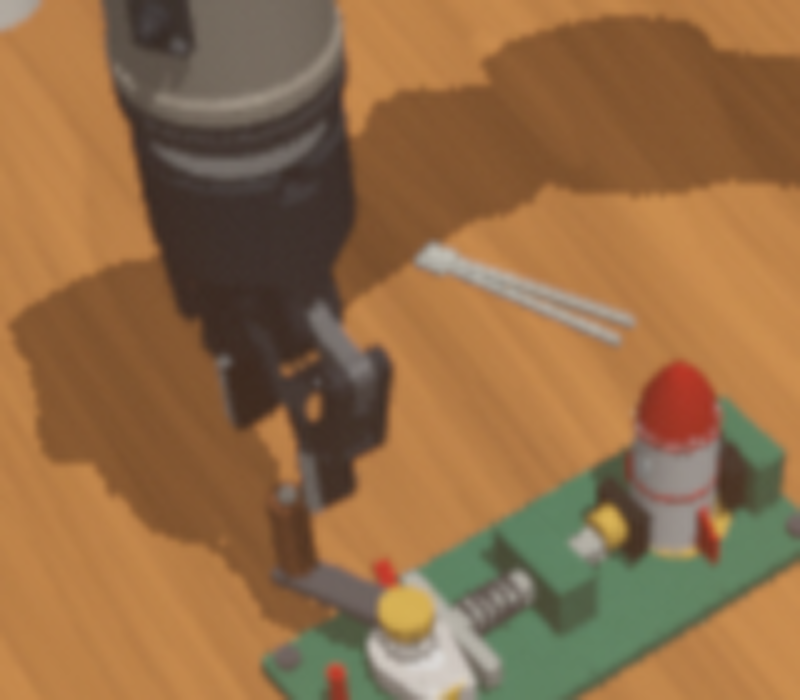

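send_rows(
  commands=[
    {"translation": [0, 0.005, 0], "rot": [0, 0, 0], "grip": 0.05},
    {"translation": [0, 0, 0.024], "rot": [0, 0, 0], "grip": 0.05},
    {"translation": [0, 0, 0.022], "rot": [0, 0, 0], "grip": 0.05},
    {"translation": [0, 0, 0], "rot": [0, 0, 0], "grip": 0.03},
    {"translation": [0, 0, 0], "rot": [0, 0, 0], "grip": 0.01},
  ],
  force=50,
)

```text
t: 9.28
eef_pos: [0.5527, -0.1151, 0.085]
tool_rot: [-0.004, 0.665, 0.747, -0.004]
contact_force: [0.2, -0.1, 0.5]
gripper_width: 0.316
```

send_rows(
  commands=[
    {"translation": [0, 0, 0], "rot": [0, 0, 0], "grip": 0.005},
    {"translation": [0, 0, 0], "rot": [0, 0, 0], "grip": 0.005},
    {"translation": [0, 0, 0], "rot": [0, 0, 0], "grip": 0.005},
    {"translation": [0, 0, 0], "rot": [0, 0, 0], "grip": 0.005},
    {"translation": [0, 0, 0], "rot": [0, 0, 0], "grip": 0.005},
  ],
)

```text
t: 9.7
eef_pos: [0.5539, -0.1156, 0.0861]
tool_rot: [-0.003, 0.665, 0.746, -0.003]
contact_force: [-0.2, -1.5, 3.7]
gripper_width: 0.194
```

```bash
python3 - <<'E'
from look import *
o,M=st(); c=look("wrist","w9");s=look("scene","s9")
crop(s,210,60,370,200,5,"pics/s9c.png")
E
```

```text
t 9.7 pos [ 0.5539 -0.1156  0.0861] q [-0.079  0.518  0.224  1.954 -0.169  0.695  1.933] F [-0.19 -1.55  3.72] w 0.194
[[-0.1144, 0.9934, -0.0083], [0.9934, 0.1143, -0.0012], [-0.0002, -0.0084, -1.0]]
```

View pics/w9.png

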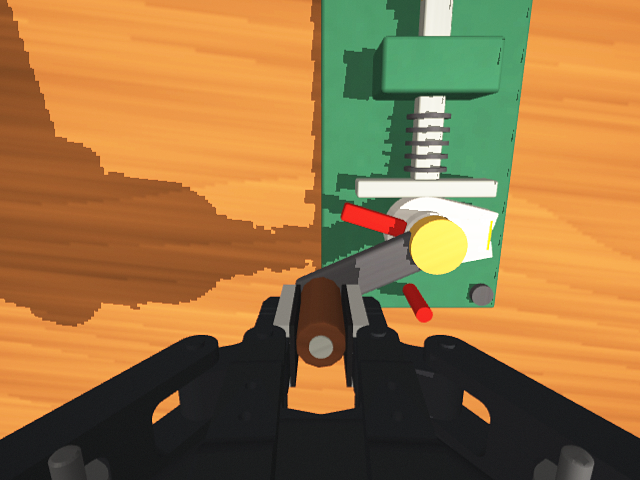

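View pics/s9c.png

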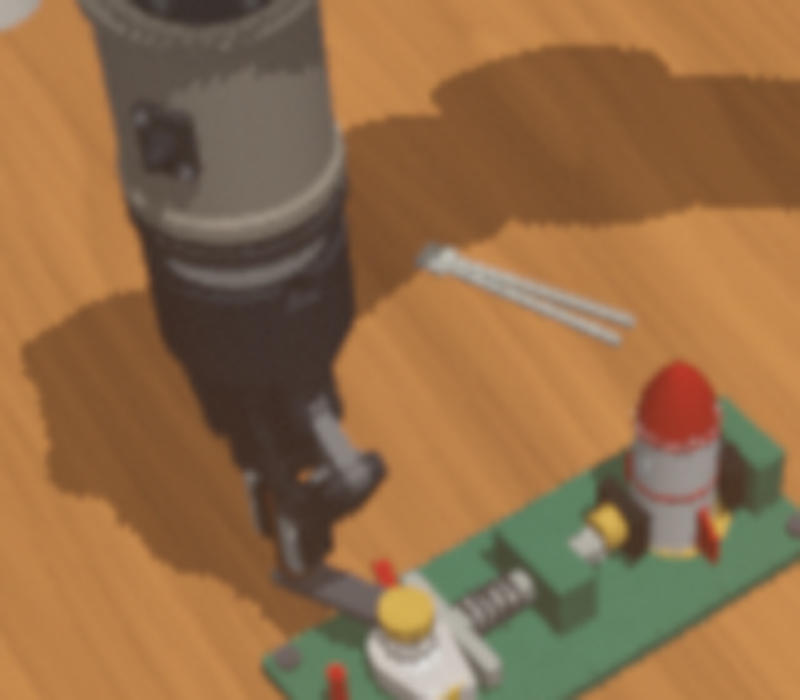

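send_rows(
  commands=[
    {"translation": [0.00124, 0.0026, 0], "rot": [0, 0, 0], "grip": 0.005},
    {"translation": [0.00137, 0.00253, 0], "rot": [0, 0, 0], "grip": 0.005},
    {"translation": [0.0015, 0.00246, 0], "rot": [0, 0, 0], "grip": 0.005},
    {"translation": [0.00163, 0.00237, 0], "rot": [0, 0, 0], "grip": 0.005},
    {"translation": [0.00175, 0.00228, 0], "rot": [0, 0, 0], "grip": 0.005},
  ],
)

```text
t: 10.22
eef_pos: [0.5652, -0.1068, 0.086]
tool_rot: [-0.003, 0.665, 0.746, -0.003]
contact_force: [-1.4, -1.3, 8.4]
gripper_width: 0.195
```

send_rows(
  commands=[
    {"translation": [0.00187, 0.00219, 0], "rot": [0, 0, 0], "grip": 0.005},
    {"translation": [0.00198, 0.00209, 0], "rot": [0, 0, 0], "grip": 0.005},
    {"translation": [0.00209, 0.00198, 0], "rot": [0, 0, 0], "grip": 0.005},
    {"translation": [0.00219, 0.00187, 0], "rot": [0, 0, 0], "grip": 0.005},
    {"translation": [0.00228, 0.00175, 0], "rot": [0, 0, 0], "grip": 0.005},
  ],
)

```text
t: 10.63
eef_pos: [0.5721, -0.0981, 0.086]
tool_rot: [-0.003, 0.666, 0.746, -0.005]
contact_force: [-5.9, -7.6, 11.9]
gripper_width: 0.192
```

```bash
cat >> look.py <<'E'
def ang(o):
    d=o["eef_pos"][:2]-np.array([.526,-.069]); X=np.array([-.9934,-.1144]);Y=np.array([.1144,-.9934])
    fx,fy=d@X,d@Y; th=np.arctan2(fy,fx); F=o["contact_force"][:2]
    r=np.cos(th)*X+np.sin(th)*Y; tt=-np.sin(th)*X+np.cos(th)*Y
    print("theta",np.degrees(th)%360,"r",np.hypot(fx,fy)*1000,"Frad",F@r,"Ftan",F@tt)
E
python3 - <<'E'
from look import *
o,M=st();ang(o); c=look("wrist","w10")
E
```

```text
t 10.63 pos [ 0.5721 -0.0981  0.086 ] q [-0.113  0.538  0.226  1.918 -0.169  0.715  1.895] F [-5.94 -7.56 11.9 ] w 0.192
[[-0.112, 0.9936, -0.0114], [0.9937, 0.1119, -0.0036], [-0.0023, -0.0118, -0.9999]]
theta 141.15988358288394 r 54.516869163429874 Frad -0.9866116476371571 Ftan -9.566414602424357
```

View pics/w10.png

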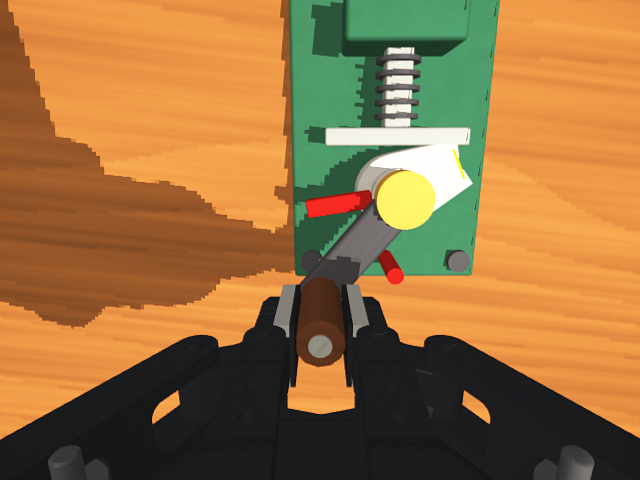

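send_rows(
  commands=[
    {"translation": [0.00237, 0.00163, -0.001], "rot": [0, 0, 0], "grip": 0.005},
    {"translation": [0.00246, 0.0015, 0], "rot": [0, 0, 0], "grip": 0.005},
    {"translation": [0.00253, 0.00137, 0], "rot": [0, 0, 0], "grip": 0.005},
    {"translation": [0.0026, 0.00124, 0], "rot": [0, 0, 0], "grip": 0.005},
    {"translation": [0.00266, 0.0011, 0], "rot": [0, 0, 0], "grip": 0.005},
  ],
)

```text
t: 11.1
eef_pos: [0.5778, -0.0862, 0.0861]
tool_rot: [-0.002, 0.667, 0.745, -0.006]
contact_force: [-0.7, -10.4, 2.4]
gripper_width: 0.19
```

```bash
python3 - <<'E'
from look import *
o,M=st();ang(o)
E
```

```text
t 11.1 pos [ 0.5778 -0.0862  0.0861] q [-0.135  0.543  0.227  1.909 -0.168  0.718  1.871] F [ -0.67 -10.38   2.4 ] w 0.19
[[-0.1111, 0.9938, -0.0106], [0.9938, 0.111, -0.0055], [-0.0043, -0.0111, -0.9999]]
theta 155.09103164243422 r 54.537062502028256 Frad 2.6274629549265125 Ftan -10.059543250152105
```

send_rows(
  commands=[
    {"translation": [0.00271, 0.00096, 0], "rot": [0, 0, 0], "grip": 0.005},
    {"translation": [0.00276, 0.00082, 0], "rot": [0, 0, 0], "grip": 0.005},
    {"translation": [0.0028, 0.00067, 0], "rot": [0, 0, 0], "grip": 0.005},
    {"translation": [0.00283, 0.00052, 0], "rot": [0, 0, 0], "grip": 0.005},
    {"translation": [0.00286, 0.00038, 0], "rot": [0, 0, 0], "grip": 0.005},
  ],
)

```text
t: 11.52
eef_pos: [0.5806, -0.072, 0.0862]
tool_rot: [-0.001, 0.667, 0.745, -0.005]
contact_force: [1.8, -11.0, -1.6]
gripper_width: 0.191
```

```bash
python3 - <<'E'
from look import *
o,M=st();ang(o)
E
```

```text
t 11.52 pos [ 0.5806 -0.072   0.0862] q [-0.159  0.543  0.226  1.909 -0.168  0.717  1.846] F [  1.83 -10.96  -1.6 ] w 0.191
[[-0.1111, 0.9938, -0.0083], [0.9938, 0.111, -0.0057], [-0.0047, -0.0089, -0.9999]]
theta 170.32992074723307 r 54.67245994036521 Frad 2.4227219051966333 Ftan -10.841091974639536
```

send_rows(
  commands=[
    {"translation": [0.00287, 0.0002, 0], "rot": [0, 0, 0], "grip": 0.005},
    {"translation": [0.00288, 0.0001, 0], "rot": [0, 0, 0], "grip": 0.005},
    {"translation": [0.00288, -0.0001, 0], "rot": [0, 0, 0], "grip": 0.005},
    {"translation": [0.0019, -0.0002, 0], "rot": [0, 0, 0], "grip": 0.005},
    {"translation": [0.0019, -0.0003, 0], "rot": [0, 0, 0], "grip": 0.005},
  ],
)

```text
t: 11.93
eef_pos: [0.5796, -0.0574, 0.0862]
tool_rot: [-0.002, 0.666, 0.746, -0.004]
contact_force: [3.7, -4.7, -3.5]
gripper_width: 0.192
```

```bash
python3 - <<'E'
from look import *
o,M=st();ang(o);look("wrist","w11")
E
```

```text
t 11.93 pos [ 0.5796 -0.0574  0.0862] q [-0.181  0.539  0.224  1.915 -0.169  0.713  1.825] F [ 3.74 -4.68 -3.5 ] w 0.192
[[-0.1128, 0.9936, -0.0073], [0.9936, 0.1128, -0.0034], [-0.0026, -0.0076, -1.0]]
theta 185.65146696094317 r 54.887573140138734 Frad 2.660459967794322 Ftan -5.368319273988357
```

View pics/w11.png

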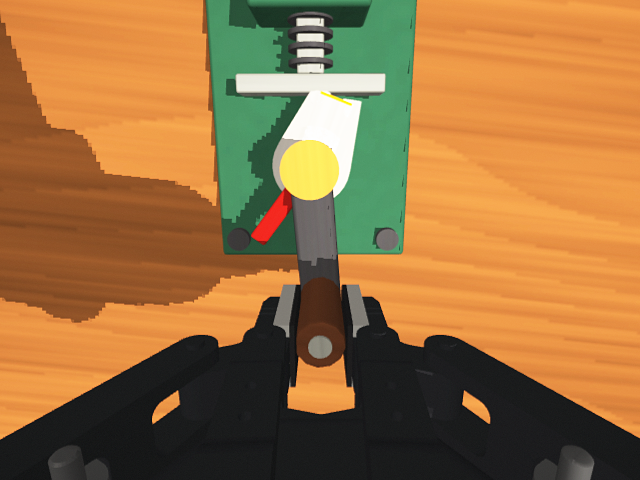

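send_rows(
  commands=[
    {"translation": [0.0019, -0.0003, 0], "rot": [0, 0, 0], "grip": 0.005},
    {"translation": [0.00189, -0.0003, 0], "rot": [0, 0, 0], "grip": 0.005},
    {"translation": [0.00188, -0.0004, 0], "rot": [0, 0, 0], "grip": 0.005},
    {"translation": [0.00186, -0.0005, 0], "rot": [0, 0, 0], "grip": 0.005},
    {"translation": [0, 0, 0], "rot": [0, 0, 0], "grip": 0.005},
  ],
)

```text
t: 12.4
eef_pos: [0.5763, -0.0465, 0.0861]
tool_rot: [-0.004, 0.665, 0.747, -0.003]
contact_force: [0.9, 1.1, 3.7]
gripper_width: 0.194
```

```bash
python3 - <<'E'
from look import *
o,M=st();ang(o)
E
```

```text
t 12.4 pos [ 0.5763 -0.0465  0.0861] q [-0.195  0.534  0.22   1.923 -0.171  0.712  1.813] F [0.93 1.1  3.65] w 0.194
[[-0.1155, 0.9933, -0.0099], [0.9933, 0.1155, 0.0003], [0.0014, -0.0098, -1.0]]
theta 197.51223246618306 r 55.049358417238594 Frad 1.2967852208207793 Ftan 0.6230441586731921
```

send_rows(
  commands=[
    {"translation": [0.0014, -0.0004, 0], "rot": [0, 0, 0], "grip": 0.005},
    {"translation": [0.0014, -0.0005, 0], "rot": [0, 0, 0], "grip": 0.005},
    {"translation": [0.0013, -0.0005, 0], "rot": [0, 0, 0], "grip": 0.005},
    {"translation": [0, 0, 0], "rot": [0, 0, 0], "grip": 0.005},
    {"translation": [0, 0, 0], "rot": [0, 0, 0], "grip": 0.005},
  ],
)

```text
t: 12.82
eef_pos: [0.5742, -0.0425, 0.0861]
tool_rot: [-0.004, 0.665, 0.747, -0.003]
contact_force: [1.2, 2.5, 5.9]
gripper_width: 0.196
```

```bash
python3 - <<'E'
from look import *
o,M=st();ang(o);look("wrist","w12")
E
```

```text
t 12.82 pos [ 0.5742 -0.0425  0.0861] q [-0.202  0.531  0.219  1.929 -0.171  0.71   1.806] F [1.18 2.48 5.86] w 0.196
[[-0.1157, 0.9932, -0.0103], [0.9933, 0.1157, 0.0005], [0.0017, -0.0101, -0.9999]]
theta 202.23915078298077 r 55.05367808697526 Frad 2.2339666750493903 Ftan 1.6046165487958497
```

View pics/w12.png

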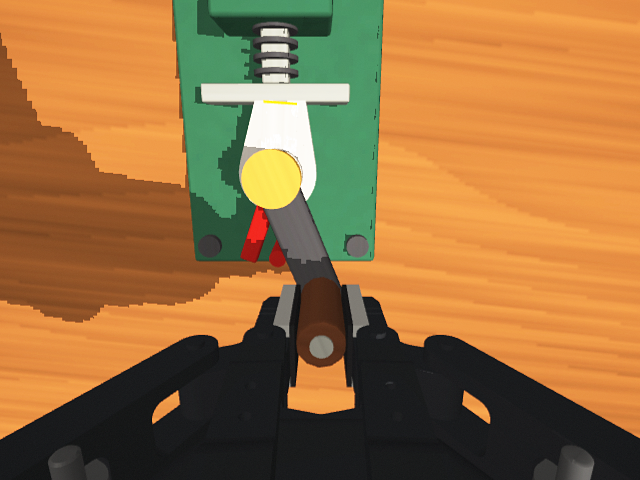

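send_rows(
  commands=[
    {"translation": [0.0013, -0.0005, 0], "rot": [0, 0, 0], "grip": 0.005},
    {"translation": [0.0013, -0.0006, 0], "rot": [0, 0, 0], "grip": 0.005},
    {"translation": [0, 0, 0], "rot": [0, 0, 0], "grip": 0.005},
    {"translation": [0, 0, 0], "rot": [0, 0, 0], "grip": 0.005},
    {"translation": [0, 0, 0], "rot": [0, 0, 0], "grip": 0.005},
  ],
)

```text
t: 13.28
eef_pos: [0.573, -0.0403, 0.086]
tool_rot: [-0.004, 0.665, 0.747, -0.003]
contact_force: [1.5, 3.8, 6.3]
gripper_width: 0.194
```

```bash
python3 - <<'E'
from look import *
o,M=st();ang(o);c=look("wrist","w13");crop(c,190,70,380,290,3,"pics/w13c.png")
E
```

```text
t 13.28 pos [ 0.573  -0.0403  0.086 ] q [-0.207  0.529  0.22   1.932 -0.171  0.708  1.801] F [1.45 3.83 6.25] w 0.194
[[-0.1154, 0.9933, -0.01], [0.9933, 0.1154, 0.0002], [0.0013, -0.0099, -1.0]]
theta 204.8495691016844 r 55.044433027464024 Frad 3.234242198162363 Ftan 2.5090607192327163
```

View pics/w13c.png

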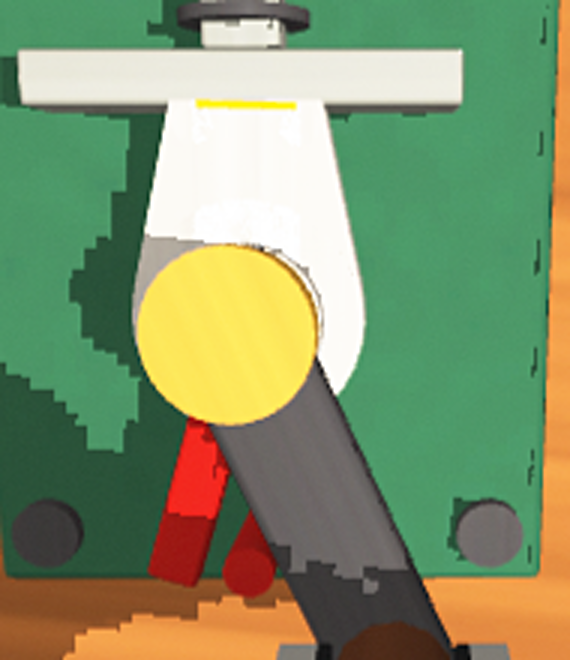

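send_rows(
  commands=[
    {"translation": [0.0008, -0.0004, 0], "rot": [0, 0, 0], "grip": 0.005},
    {"translation": [0, 0, 0], "rot": [0, 0, 0], "grip": 0.005},
    {"translation": [0, 0, 0], "rot": [0, 0, 0], "grip": 0.005},
    {"translation": [0, 0, 0], "rot": [0, 0, 0], "grip": 0.005},
    {"translation": [0, 0, 0], "rot": [0, 0, 0], "grip": 0.005},
  ],
)

```text
t: 13.75
eef_pos: [0.5726, -0.0398, 0.086]
tool_rot: [-0.004, 0.665, 0.747, -0.003]
contact_force: [3.3, 3.4, 5.5]
gripper_width: 0.194
```

```bash
python3 - <<'E'
from look import *
o,M=st();ang(o)
E
```

```text
t 13.75 pos [ 0.5726 -0.0398  0.086 ] q [-0.208  0.529  0.22   1.933 -0.17   0.707  1.8  ] F [3.26 3.42 5.48] w 0.194
[[-0.1152, 0.9933, -0.0096], [0.9933, 0.1152, -0.0001], [0.001, -0.0096, -1.0]]
theta 205.45200569378497 r 55.018216123161864 Frad 4.574242600954381 Ftan 1.1678890374602695
```

Pull fading: seated on the flat. Let go slowly and lift.

send_rows(
  commands=[
    {"translation": [0, 0, 0], "rot": [0, 0, 0], "grip": 0.02},
    {"translation": [0, 0, 0], "rot": [0, 0, 0], "grip": 0.025},
    {"translation": [0, 0, 0], "rot": [0, 0, 0], "grip": 0.035},
    {"translation": [0, 0, 0], "rot": [0, 0, 0], "grip": 0.045},
    {"translation": [0, 0, 0], "rot": [0, 0, 0], "grip": 0.045},
  ],
)

```text
t: 14.17
eef_pos: [0.5715, -0.0411, 0.0853]
tool_rot: [-0.004, 0.665, 0.746, -0.004]
contact_force: [1.5, -0.5, -0.6]
gripper_width: 0.528
```

send_rows(
  commands=[
    {"translation": [0, 0, 0], "rot": [0, 0, 0], "grip": 0.045},
    {"translation": [0, 0, -0.01], "rot": [0, 0, 0], "grip": 0.045},
    {"translation": [0, 0, -0.02], "rot": [0, 0, 0], "grip": 0.045},
    {"translation": [0, 0, -0.03], "rot": [0, 0, 0], "grip": 0.045},
    {"translation": [0, 0, -0.03], "rot": [0, 0, 0], "grip": 0.045},
  ],
)

```text
t: 14.58
eef_pos: [0.5725, -0.0407, 0.1769]
tool_rot: [-0.004, 0.665, 0.746, -0.005]
contact_force: [1.3, -0.2, -0.3]
gripper_width: 0.526
```

send_rows(
  commands=[
    {"translation": [0, 0.01, -0.03], "rot": [0, 0, 0], "grip": 0.045},
    {"translation": [0, 0.03, 0], "rot": [0, 0, 0], "grip": 0.045},
    {"translation": [0, 0.03, 0], "rot": [0, 0, 0], "grip": 0.045},
    {"translation": [0, 0, 0], "rot": [0, 0, 0], "grip": 0.045},
    {"translation": [0, 0, 0], "rot": [0, 0, 0], "grip": 0.045},
  ],
)

```text
t: 15.0
eef_pos: [0.6438, -0.0321, 0.2053]
tool_rot: [-0.003, 0.665, 0.747, -0.004]
contact_force: [-0.5, 0.1, -1.6]
gripper_width: 0.524
```

```bash
python3 - <<'E'
from look import *
o,M=st();c=look("wrist","w14");s=look("scene","s14");t=look("top","t14")
crop(s,230,90,410,230,4.4,"pics/s14c.png"); crop(c,220,20,420,300,2.1,"pics/w14c.png")
A=np.array([w(c,u,v) for v in range(0,240) for u in range(200,440)]);
for lo,hi in((.08,.093),(.093,.104),(.104,.112)):
    m=(A[:,2]>lo)&(A[:,2]<hi)&(A[:,0]<.42);B=A[m][:,:2]
    if len(B)>10:
        x=np.linalg.lstsq(np.c_[2*B,np.ones(len(B))],(B**2).sum(1),rcond=None)[0];print("cone circ",len(B),x[:2])
E
```

```text
t 15.0 pos [ 0.6438 -0.0321  0.2053] q [-0.236  0.481  0.261  1.681 -0.14   1.008  1.759] F [-0.51  0.13 -1.63] w 0.524
[[-0.1154, 0.9933, -0.01], [0.9933, 0.1154, -0.0011], [0.0001, -0.0101, -0.9999]]
```

View pics/w14.png

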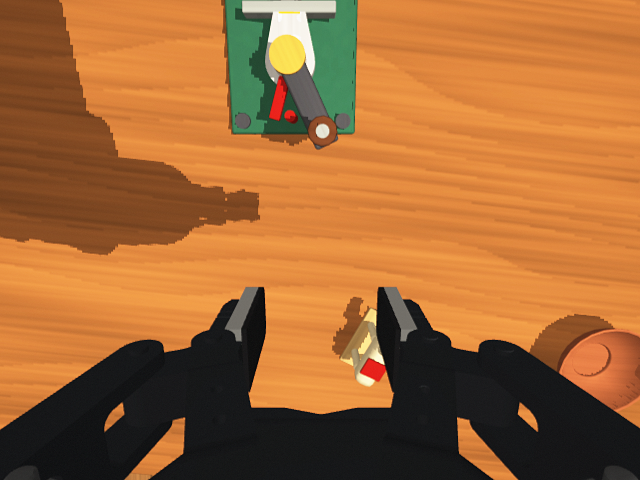

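View pics/s14c.png

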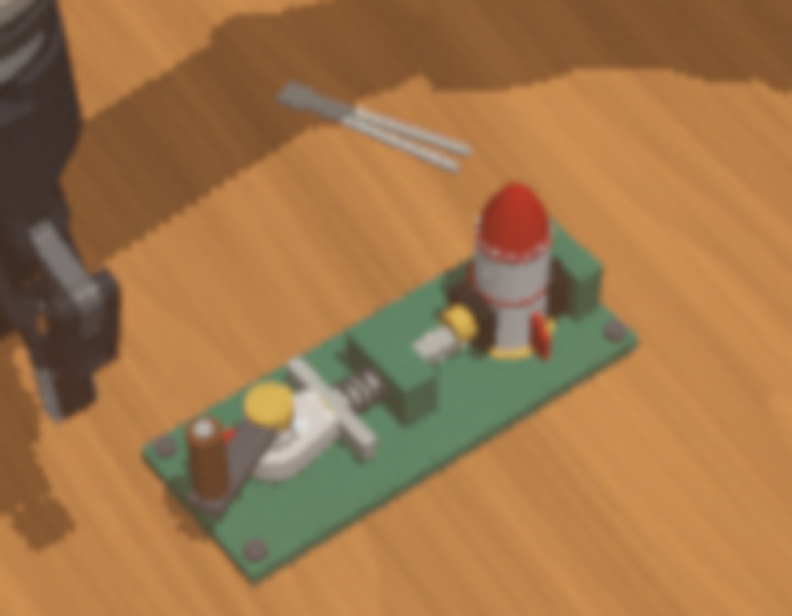

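```bash
python3 - <<'E'
from h import *
c=load("w14.npz");t=load("t14.npz")
crop(t,360,220,450,360,4,"pics/t14c.png");crop(c,220,0,360,150,5,"pics/w14c.png")
for cc,b in((t,(380,300,440,360)),(load("s14.npz"),(325,120,365,175))):
  A=np.array([w(cc,u,v) for v in range(b[1],b[3]) for u in range(b[0],b[2])])
  for lo,hi in((.05,.078),(.085,.095),(.095,.112)):
    m=(A[:,2]>lo)&(A[:,2]<hi);B=A[m][:,:2]
    if len(B)>8:
        x=np.linalg.lstsq(np.c_[2*B,np.ones(len(B))],(B**2).sum(1),rcond=None)[0];print(lo,len(B),x[:2].round(4),np.sqrt(x[2]+x[:2]@x[:2]).round(4))
E
```

```text
0.05 149 [ 0.3768 -0.0851] 0.0193
0.085 76 [ 0.3787 -0.0832] 0.0155
0.095 124 [ 0.38   -0.0813] 0.0094
```

View pics/t14c.png

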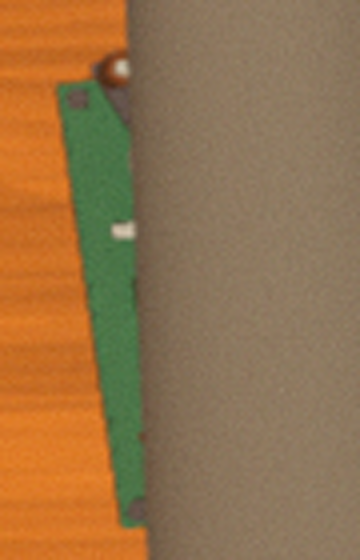

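View pics/w14c.png

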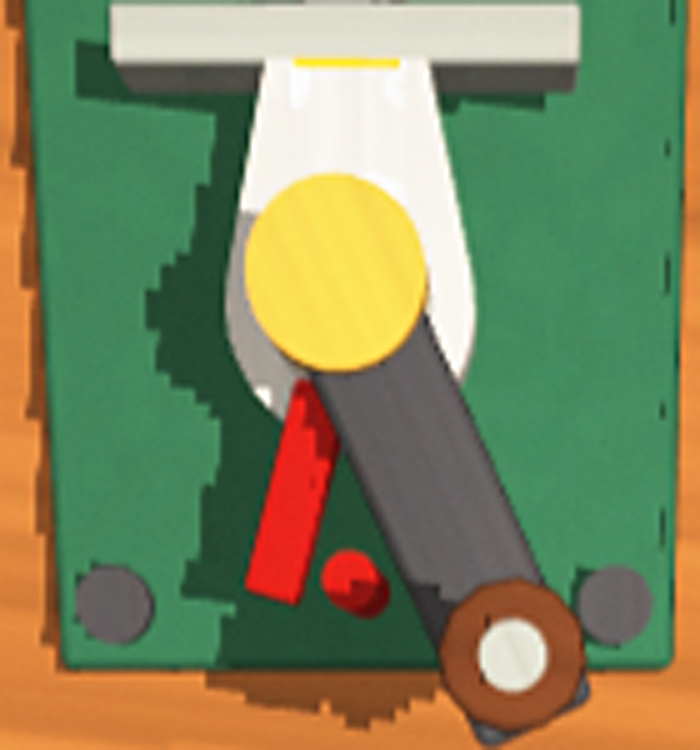

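send_rows(
  commands=[
    {"translation": [0.03, 0, 0], "rot": [0, 0, 0], "grip": 0.045},
    {"translation": [0.04, 0, 0], "rot": [0, 0, 0], "grip": 0.045},
    {"translation": [0.04, 0, 0], "rot": [0, 0, 0], "grip": 0.045},
    {"translation": [0.04, 0, 0], "rot": [0, 0, 0], "grip": 0.045},
    {"translation": [0.03, 0, 0], "rot": [0, 0, 0], "grip": 0.045},
  ],
)

```text
t: 15.57
eef_pos: [0.6206, 0.1498, 0.2053]
tool_rot: [-0.004, 0.665, 0.747, -0.004]
contact_force: [1.0, 0.2, -0.3]
gripper_width: 0.527
```

```bash
python3 - <<'E'
from look import *
st();t=look("top","t15");s=look("scene","s15")
crop(t,360,220,450,360,4,"pics/t15c.png")
def rep(cc,b):
  A=np.array([w(cc,u,v) for v in range(b[1],b[3]) for u in range(b[0],b[2])])
  for lo,hi in((.05,.078),(.085,.095),(.095,.112)):
    m=(A[:,2]>lo)&(A[:,2]<hi);B=A[m][:,:2]
    if len(B)>8:
        x=np.linalg.lstsq(np.c_[2*B,np.ones(len(B))],(B**2).sum(1),rcond=None)[0];print(lo,len(B),x[:2].round(4),np.sqrt(x[2]+x[:2]@x[:2]).round(4))
for n,b in(("t15",(395,300,430,345)),("s15",(325,120,365,175)),("s7",(325,120,365,175)),("t0",(0,0,0,0))):
    if n!="t0": print(n); rep(load(n+".npz"),b)
print("t0 rocket");A=rep(load("top0.npz"),(205,255,260,310)); 
E
```

```text
t 15.57 pos [0.6206 0.1498 0.2053] q [-0.496  0.469  0.223  1.694 -0.123  1.003  1.459] F [ 1.02  0.2  -0.3 ] w 0.527
[[-0.1168, 0.9931, -0.0113], [0.9932, 0.1168, 0.0005], [0.0018, -0.0112, -0.9999]]
t15
0.05 43 [ 0.3753 -0.0916] 0.0251
0.085 68 [ 0.3789 -0.085 ] 0.0159
0.095 158 [ 0.3792 -0.0849] 0.0103
s15
0.05 155 [ 0.3735 -0.0898] 0.0246
0.085 76 [ 0.3779 -0.0841] 0.0162
0.095 124 [ 0.3796 -0.0816] 0.0096
s7
0.05 152 [ 0.3759 -0.0903] 0.0256
0.085 72 [ 0.3813 -0.0838] 0.0161
0.095 127 [ 0.3829 -0.0811] 0.0096
t0 rocket
0.05 89 [0.4867 0.3161] 0.018
0.085 101 [0.487  0.3157] 0.0101
0.095 22 [0.487  0.3161] 0.0049
```

View pics/t15c.png

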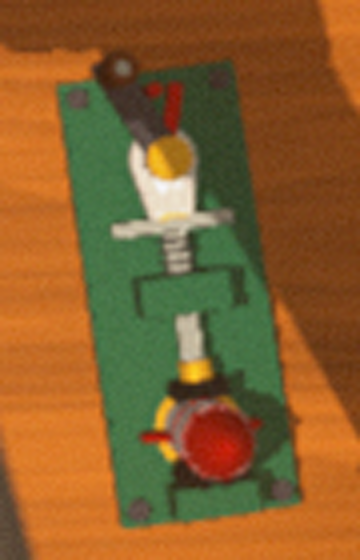

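```bash
python3 - <<'E'
from station import *
print(hand_in())
E
```

```text
the job is handed in; nothing more can be done
None
```

The rocket is clamped upright in the vice, the handle is let go, and I handed the job in at about 15.6 s. `hand_in()` gives no verdict, so the result below rests on my own checks.

**What I did:**
- I stood the silver rocket in the open nest with its fins sideways and let go of it.
- I pinched the crank handle and led it anticlockwise from about 114° to 205.5°. The handle pushed back with up to about 11 N on the rise, faded to zero near 197°, then pulled onward with 1 to 2.5 N.
- I let go there.

**Last checks, after letting go:**
- **Cam:** the flat lies square on the follower and stayed there. The red tab is clear of the stop pin, and I felt no sign of it touching.
- **Rocket:** it measured about 1 to 2 mm from my estimate of the nest centre. The jaw moved it about 3 mm onto the V jaw, and its fins point sideways.
- **Bystanders:** my path kept clear of the horse, dish, key and tweezers. I did not measure their positions again at the end.

**Checks that disagreed or were missing:**
- The cameras differed by about 2 mm on where the nest is.
- A rough circle fit in the scene camera suggested the rocket leaned. The same fit gave the same lean before clamping, so I put it down to the partial view.
- I could not measure the jaw's force on the rocket directly.

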